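Set out the staining row

ROBOT

A 6-joint arm with a two-finger parallel gripper is mounted at the origin on the work surface. World frame = base frame: x ahead of the robot, y to its left, z up, the work surface at z = 0. Lengths are in m, angles in rad, forces in N, time in s.
With the tool pointing down it reaches from about 0.375 to 0.9 m from the base axis. Payload 3.1 kg.
Tool frame: the origin (TCP) lies midway between the tips of the shut fingers; the grasp point (between the pads) lies 19 mm behind it; z points along the fingers, y is the direction in which the jaws open and shut (so a half turn about z gives the same grasp; the last joint's range is limited). The gripper opens to 85 mm and grips with 20 to 120 N. Pads are 22 mm wide; open, the fingers measure 114 mm over their backs; the gripper's body (76 mm by 85 mm) begins 54 mm behind the grasp point. The pads swing forward as they close: fully open they stand 13 mm farther back than shut.
Start: joints at [0.991, 0.527, 1.433, -0, 1.181, -0.178], TCP at [0.244, 0.575, 0.231] pointing down, gripper open.
Joint ranges: [-3.08, 3.08], [-0.75, 2.2], [0.22, 2.44], [-1.43, 4.57], [0, 2.65], [-2.85, 2.85]. Speed limits (rad/s): [2.79, 2.79, 3.14, 3.14, 3.14, 3.14].

INTERFACE

Orientations are given as a unit quaternion [x, y, z, w].
In Python, from station import manip gives the robot as it stands.
- The arm moves only by the tool servo_tool, never from a script. Its argument "motion" is a list of rows, each a list of 7 numbers: the shift along the tool's x, y, z in mm, then the turn, a rotation vector about the tool's x, y, z in rad, then the opening, from -1 (shut) to 1 (fully open), so that 0 is half open. In form: [[x, y, z, rx, ry, rz, hand], ...]. A call has 1 to 12 rows; each row shifts and turns the pose as measured when the row begins, along the tool's axes as they then stand; what a row does not reach is not made up. A row lasts 1/12 s, in which the tool goes at most 41.7 mm and 7.16 degrees, less where a joint would pass 70% of its speed; a pose out of reach is approached as far as the arm can. A call with a gripper value outside its range is refused whole. The fingers move at their own pace and stop on an object; "grip_force" is the grip in N (left out, the last holds). Time passes only in rows, so rows that do not move let the fingers close. It gives the time, the measured TCP pose, the force and the opening at its end, in the units of the state.
- manip.sense(): the state, without advancing time (a new reading comes with each control period).
- manip.snapshot(name): name is "side" or "top" or "wrist"; returns a dict with "frame" (384x512x3 uint8, red, green, blue), "mtx" (3x3 intrinsics, pixels), "world_from_camera" (4x4, takes a point from camera to world coordinates). Camera axes: x right, y up, looking along -z (the intrinsics and any distortion apply to the point x, -y, -z); pixel columns grow to the right and rows downward; lengths in m; the calibration is good to about 2 mm. A picture is of the moment at which its call begins. There is no depth.
- manip.sign_off(): hands the job in, once; it reports no verdict.
The state is a dict: "t": time; "q": joint angles; "qd": joint speeds; "tau": joint torques, N m; "tcp_pos": TCP position; "tool_rot": TCP orientation; "force": force on the tool from outside, world axes, zero at the start; "ft_torque": the same for the moment, N m; "finger_gap": opening from 0.0 (shut) to 1.0 (fully open).
Only numpy, scipy, OpenCV 4.12 (cv2) and the standard library are available. Lean on these libraries where they do the work, as an engineer would, in place of code of your own. Each camera call takes 0.05 s, during which the arm holds its last target.

TASK

Set out the staining row on the white strip: stand the amber bottle in the middle of the end pad beside the tube rack, the blue-capped bottle in the middle of the end pad beside the ice box, and the white jar in the middle of the pad between those two, all upright. Cover the jar with the purple lid, knob up, flat and centred on its rim, and leave the yellow-capped bottle standing where it is.

Things in the scene. Friction and masses are not known exactly. Their poses are not given: they have to be found in the camera images.
- amber_mid (a point): the brown (amber) bottle with a white cap and a white label: round, 54 mm across, straight for its lower 54 mm, then a shoulder and a cap 31 mm across, 90 mm tall in all, about 0.16 kg. It stands upright, loose; this point is on its axis, half-way up (45 mm above its foot); z points up through the cap
- blue_mid (a point): the pale clear-grey bottle with a blue cap: round, 58 mm across, straight for its lower 60 mm, then a shoulder and a cap 34 mm across, 96 mm tall in all, about 0.2 kg. It stands upright, loose; this point is on its axis, half-way up (48 mm above its foot); z points up through the cap
- jar_mid (a point): the open white ceramic staining jar: a straight round cup 62 mm across outside, 54 mm inside, 70 mm tall, about 0.16 kg. It stands mouth up, loose; this point is on its axis, half-way up (35 mm above its foot); z points up out of the mouth
- lid_knob (a point): the purple jar lid: a flat disc 70 mm across and 6 mm thick, flat underneath, with a round upright knob in the middle of its top, 18 mm across and 32 mm tall above the disc (38 mm in all), about 0.06 kg. It lies loose on the bench, knob up; this point is on its axis, at a good height to pinch the knob (27 mm above its underside, 21 mm above the top of the disc); z points up through the knob. It rests flat on the jar's rim, overhanging it by 4 mm all round
- pad_left_top (a point): the round pad with a green rim, 80 mm across and 4 mm thick, fixed at the end of the white strip on the robot's left (+y) side; this point is the centre of its flat top, 6 mm above the bench. Its neighbour at that end is either the tube rack or the ice box, whose centre is about 130 mm away
- pad_mid_top (a point): the round white pad with a grey rim, 80 mm across and 4 mm thick, fixed in the middle of the white strip between the other two pads, about 110 mm from each; this point is the centre of its flat top, 6 mm above the bench
- pad_right_top (a point): the round pad with an orange rim, 80 mm across and 4 mm thick, fixed at the end of the white strip on the robot's right (-y) side; this point is the centre of its flat top, 6 mm above the bench. Its neighbour at that end is either the tube rack or the ice box, whose centre is about 130 mm away
- rack: the steel wire rack with glass test tubes in it, 66 by 106 mm and 108 mm tall to the tube tops, fixed just beyond one end of the white strip (which end differs from start to start); origin at the centre of its underside, its long side along y
- icebox: the small white foam ice box with a blue lid, 96 by 120 mm and 93 mm tall, fixed just beyond the other end of the white strip; origin at the centre of its underside, its long side along y
- yellow_mid (a point): the pale clear-grey bottle with a yellow cap and a yellow label, 54 mm across and 88 mm tall; not needed, it stays where it stands. This point is on its axis, half-way up (44 mm above its foot)
Not all that is in view belongs to the job. Leave any red look-alike of the part that bears lid_knob alone. What is shaped like the part that bears pad_mid_top but brown is not meant.

How it is judged:
At the end, for the whole second after the job is handed in: Amber bottle on the rack-end pad, blue-capped bottle on the ice-box-end pad, jar on the middle pad, all upright within 13 mm of the pad centres; lid flat on the jar within 8 mm of its axis, knob up; yellow-capped bottle upright within 25 mm of its start; all released and at rest (((horizontal distance between rack and pad_left_top below 0.2 m and (horizontal distance between amber_mid and pad_left_top below 0.013 m and z of amber_mid in the frame of pad_left_top between 0.039 and 0.051 m and angle between amber_mid's own z axis and vertical below 0.12 rad) and (horizontal distance between blue_mid and pad_right_top below 0.013 m and z of blue_mid in the frame of pad_right_top between 0.042 and 0.054 m and angle between blue_mid's own z axis and vertical below 0.12 rad)) or (horizontal distance between rack and pad_left_top above 0.2 m and (horizontal distance between amber_mid and pad_right_top below 0.013 m and z of amber_mid in the frame of pad_right_top between 0.039 and 0.051 m and angle between amber_mid's own z axis and vertical below 0.12 rad) and (horizontal distance between blue_mid and pad_left_top below 0.013 m and z of blue_mid in the frame of pad_left_top between 0.042 and 0.054 m and angle between blue_mid's own z axis and vertical below 0.12 rad))) and horizontal distance between jar_mid and pad_mid_top below 0.013 m and z of jar_mid in the frame of pad_mid_top between 0.029 and 0.041 m and angle between each of jar_mid, yellow_mid's own z axis and vertical below 0.12 rad and horizontal distance between lid_knob and jar_mid below 0.008 m and z of lid_knob in the frame of jar_mid between 0.058 and 0.066 m and angle between lid_knob's own z axis and vertical below 0.1 rad and distance of yellow_mid from where it was at the start of the episode below 0.025 m and linear speed of each of amber, blue, jar, lid below 0.01 m/s); the robot touches nothing.
It fails at once if the yellow-capped bottle is knocked over or carried off (distance of yellow_mid from where it was at the start of the episode above 0.04 m or angle between yellow_mid's own z axis and vertical above 0.6 rad).
It also fails if it takes over 109 s, if anything falls off the work surface, if the arm or the gripper's body presses on something with over 40 N, if the wrist force passes 120 N, or if a joint passes its speed limit or range.

## Working session

There is one attempt and no reset: what is moved stays moved. The work goes in short steps, Python scripts to look and compute and a tool call to move; the robot and the scene stay as the last step left them, time stands still between calls to the robot, and variables do not carry over. Pictures are saved under pics/ and viewed, and the job is handed in when it is done.

Besides the shell and the picture viewer there is one more tool, called after ">>>" in YAML: its name, and indented under it one key for each argument. servo_tool: Moves the arm, as the interface text tells. Its arguments: {"type":"object","properties":{"motion":{"type":"array"},"grip_force":{"type":"number"}},"required":["motion"]}

```bash
mkdir -p pics
cat > h.py <<'E'
import numpy as np, cv2
from station import manip
def snap(name,fn):
    s=manip.snapshot(name); cv2.imwrite('pics/'+fn,s['frame'][:,:,::-1]); np.savez('pics/'+fn[:-4],**{k:s[k] for k in('frame','mtx','world_from_camera')}); return s
def ray(s,u,v):
    K=s['mtx'];T=s['world_from_camera']
    d=np.linalg.inv(K)@[u,v,1]; d=T[:3,:3]@[d[0],-d[1],-d[2]]
    return T[:3,3],d
def onz(s,u,v,z):
    o,d=ray(s,u,v); return o+d*(z-o[2])/d[2]
def proj(s,p):
    T=s['world_from_camera']; c=T[:3,:3].T@(np.array(p)-T[:3,3]); c=np.array([c[0],-c[1],-c[2]]); q=s['mtx']@c; return q[:2]/q[2]
E
python3 - <<'E'
from h import *
for n in('side','top','wrist'):
    s=snap(n,n+'0.png'); print(n,s.keys(),s['mtx'].round(1).tolist(),s['world_from_camera'].round(3).tolist())
print(manip.sense())
E
```

```text
side dict_keys(['frame', 'mtx', 'world_from_camera']) [[443.5, 0.0, 262.3], [0.0, 443.5, 189.5], [0.0, 0.0, 1.0]] [[0.84, 0.334, -0.427, 0.112], [-0.542, 0.523, -0.658, -0.619], [0.004, 0.785, 0.62, 0.64], [0.0, 0.0, 0.0, 1.0]]
top dict_keys(['frame', 'mtx', 'world_from_camera']) [[374.3, 0.0, 255.4], [0.0, 374.3, 199.5], [0.0, 0.0, 1.0]] [[0.025, 0.989, -0.145, 0.426], [-1.0, 0.023, -0.021, -0.014], [-0.018, 0.146, 0.989, 0.795], [0.0, 0.0, 0.0, 1.0]]
wrist dict_keys(['frame', 'mtx', 'world_from_camera']) [[326.6, 0.0, 256.4], [0.0, 326.6, 193.4], [0.0, 0.0, 1.0]] [[0.391, -0.888, -0.241, 0.181], [0.921, 0.377, 0.103, 0.602], [-0.001, -0.262, 0.965, 0.373], [0.0, 0.0, 0.0, 1.0]]
{'t': 0.15, 'q': array([ 9.90480758e-01,  5.28289228e-01,  1.43357758e+00, -1.93918892e-06,
        1.18143331e+00, -1.78504039e-01]), 'qd': array([-0.00051557, -0.00381969, -0.00304529, -0.00040764, -0.00020809,
        0.00055123]), 'tau': array([ 9.05323304e-05, -4.42744732e+01, -1.78274935e+01, -2.74398981e-04,
        5.61162175e-03, -4.07150435e-05]), 'tcp_pos': array([0.24410256, 0.57477091, 0.23054562]), 'tool_rot': array([ 1.99556525e-01,  9.79885945e-01, -7.93348459e-04, -3.15365307e-04]), 'force': array([ 0.44571153, -0.32468942,  0.36308872]), 'ft_torque': array([-0.03722688, -0.01099619,  0.00429427]), 'finger_gap': 0.9962491819229415}
```

View pics/top0.png

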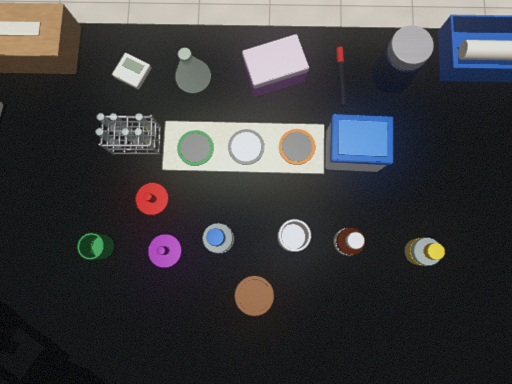

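View pics/side0.png

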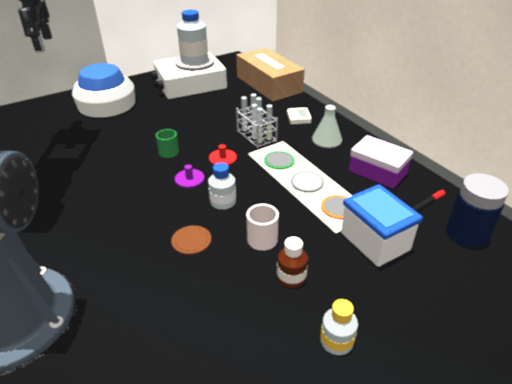

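View pics/wrist0.png

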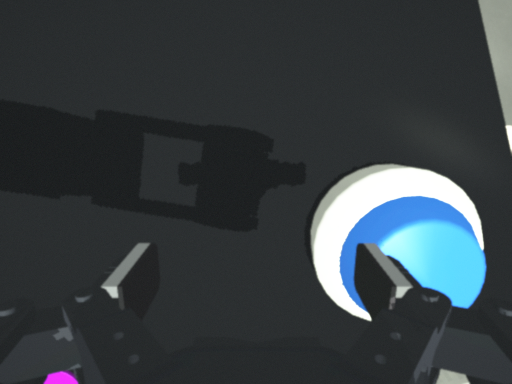

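The tube rack is at the left (green pad) end and the ice box at the right (orange), so amber goes to green and blue to orange. Next I'll segment and measure.

```bash
python3 - <<'E'
import cv2
im=cv2.imread('pics/top0.png'); cv2.imwrite('pics/t0z.png',cv2.resize(im[105:325,80:460],None,fx=2.1,fy=2.1,interpolation=cv2.INTER_CUBIC))
im=cv2.imread('pics/side0.png'); cv2.imwrite('pics/s0z.png',cv2.resize(im[130:360,160:400],None,fx=2.5,fy=2.5,interpolation=cv2.INTER_CUBIC))
E
cat > seg.py <<'E'
import cv2,numpy as np
def blobs(im,lo,hi,amin=30):
    h=cv2.cvtColor(im,cv2.COLOR_RGB2HSV); m=cv2.inRange(h,lo,hi)
    n,l,st,c=cv2.connectedComponentsWithStats(m)
    return [(c[i].round(1).tolist(),st[i].tolist()) for i in range(1,n) if st[i][4]>=amin],l
E
python3 - <<'E'
from h import *; from seg import *
R={'purple':((140,80,60),(160,255,255)),'blue':((100,150,60),(118,255,255)),'yellow':((22,120,80),(32,255,255)),'green':((50,120,60),(85,255,255)),'orange':((8,150,140),(20,255,255)),'brown':((0,130,20),(9,255,110)),'white':((0,0,140),(179,60,255))}
for n in('top','side'):
    s=dict(np.load(f'pics/{n}0.npz'))
    for k,(lo,hi) in R.items():
        b,_=blobs(s['frame'],lo,hi)
        for c,st in b: print(n,k,c,st)
E
```

```text
top purple [277.7, 83.8] [244, 63, 63, 34, 430]
top purple [164.4, 250.5] [147, 234, 35, 34, 937]
top blue [476.3, 57.2] [440, 15, 72, 67, 2342]
top blue [363.4, 139.5] [331, 114, 63, 51, 1317]
top yellow [410.8, 251.4] [407, 238, 14, 27, 100]
top yellow [434.4, 250.9] [424, 243, 21, 17, 278]
top green [93.3, 246.4] [77, 233, 34, 27, 461]
top orange [297.1, 147.8] [280, 130, 34, 34, 162]
top brown [347.0, 241.5] [337, 228, 28, 27, 280]
top white [292.7, 14.8] [0, 0, 512, 64, 11979]
top white [19.3, 28.1] [0, 21, 40, 15, 538]
top white [274.9, 59.2] [242, 34, 67, 51, 2136]
top white [488.8, 48.5] [465, 40, 47, 18, 798]
top white [183.9, 53.3] [178, 48, 13, 12, 120]
top white [130.5, 69.5] [112, 53, 38, 34, 737]
top white [100.1, 116.5] [97, 114, 7, 6, 37]
top white [112.3, 116.5] [106, 114, 11, 6, 44]
top white [137.2, 116.4] [129, 114, 14, 7, 49]
top white [242.2, 146.8] [162, 121, 162, 53, 5846]
top white [137.9, 130.2] [134, 122, 8, 13, 47]
top white [99.4, 130.8] [96, 125, 7, 10, 44]
top white [124.8, 131.1] [121, 128, 8, 7, 40]
top white [194.7, 147.1] [180, 133, 30, 29, 688]
top
[... 1070 characters left out ...]
, 8, 42]
side white [256.6, 121.2] [236, 102, 41, 42, 679]
side white [327.6, 129.4] [313, 104, 29, 43, 769]
side white [298.8, 114.9] [287, 107, 25, 17, 348]
side white [381.3, 152.8] [351, 135, 63, 38, 1365]
side white [329.3, 202.0] [248, 141, 170, 125, 5434]
side white [3.4, 155.9] [0, 152, 11, 11, 41]
side white [221.7, 190.6] [208, 173, 27, 35, 687]
side white [262.2, 225.6] [246, 203, 33, 47, 1308]
side white [293.1, 246.0] [284, 236, 20, 22, 336]
side white [55.2, 280.4] [40, 266, 32, 28, 456]
side white [291.2, 276.8] [278, 268, 29, 16, 217]
side white [339.7, 326.8] [323, 309, 35, 34, 629]
side white [56.7, 322.6] [50, 316, 13, 12, 72]
side white [12.7, 355.7] [0, 349, 34, 17, 314]
```

View pics/t0z.png

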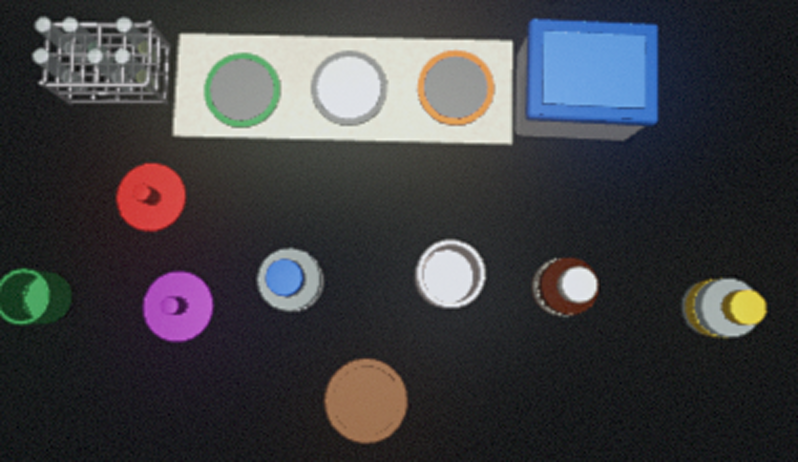

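View pics/s0z.png

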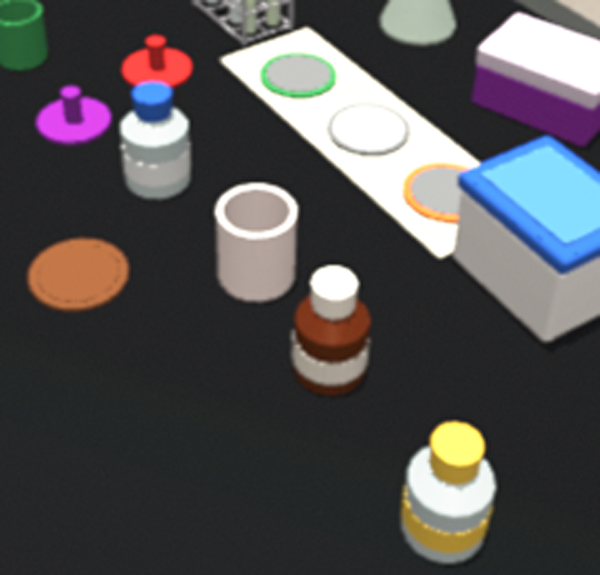

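Run:
```python
from h import *; from seg import *
t=dict(np.load('pics/top0.npz')); s=dict(np.load('pics/side0.npz'))
Z=lambda u,v:(80+(u)/2.1,105+(v)/2.1)
S=lambda u,v:(160+u/2.5,130+v/2.5)
pts={'padL':(Z(242,90),.006,S(298,75)),'padM':(Z(349,87.5),.006,S(369,129)),'padR':(Z(456,87.5),.006,None),
'bluecap':(Z(284.5,278),.096,S(153,93)),'jarrim':(Z(450.5,273),.07,S(257,212)),'ambcap':(Z(579,284.5),.09,S(334,279)),'yelcap':((434.4,250.3),.088,S(457,442)),
'liddisc':(Z(178.5,306.5),.006,S(74,119)),'knobtop':(Z(172,305),.038,S(70,92)),'rackfoot':(Z(107,98),.0,None)}
for k,(p,z,q) in pts.items():
    a=onz(t,*p,z); b=onz(s,*q,z) if q else np.zeros(3); print(k,a.round(4),b[:2].round(4))
```

```text
padL [0.6532 0.1374 0.006 ] [0.6496 0.1323]
padM [0.6581 0.0262 0.006 ] [0.6552 0.0222]
padR [ 0.6604 -0.0846  0.006 ] [0. 0.]
bluecap [0.456  0.0739 0.096 ] [0.4547 0.0695]
jarrim [ 0.4654 -0.0754  0.07  ] [ 0.4626 -0.0804]
ambcap [ 0.4569 -0.1878  0.09  ] [ 0.4574 -0.1872]
yelcap [ 0.4425 -0.3335  0.088 ] [ 0.4399 -0.3373]
liddisc [0.4288 0.1901 0.006 ] [0.4274 0.1862]
knobtop [0.43   0.1882 0.038 ] [0.4266 0.186 ]
rackfoot [0.6434 0.2801 0.    ] [0. 0.]
```

>>> servo_tool:
  motion:
    - [0,0,0,0,0,0.117,1]
    - [0,0,0,0,0,0.117,1]
    - [0,0,0,0,0,0.117,1]
    - [0,0,0,0,0,0.117,1]
    - [0,0,0,0,0,0.117,1]
    - [0,0,0,0,0,0.117,1]
    - [0,0,0,0,0,0.117,1]
    - [0,0,0,0,0,0.117,1]
    - [0,0,0,0,0,0.117,1]
    - [0,0,0,0,0,0.117,1]
  grip_force: 40

```text
t: 0.98
tcp_pos: [0.2423, 0.572, 0.226]
tool_rot: [0.727, 0.687, -0.006, 0.001]
force: [-0.4, 0.4, 0.2]
finger_gap: 0.999
```

```bash
cat > d.py <<'E'
import sys,numpy as np
from scipy.spatial.transform import Rotation as R
from station import manip
def go(x,y,z,jaw=0):
    s=manip.sense(); r=R.from_quat(s['tool_rot']); a=np.deg2rad(jaw)
    M=np.array([[-np.sin(a),np.cos(a),0],[np.cos(a),np.sin(a),0],[0,0,-1]]).T
    print('t',round(s['t'],2),'tcp',s['tcp_pos'].round(4),'gap',round(s['finger_gap'],3),'F',s['force'].round(1))
    print('tool shift mm',(r.inv().apply(np.array([x,y,z])-s['tcp_pos'])*1000).round(1),'rot',(r.inv()*R.from_matrix(M)).as_rotvec().round(3),'jaw-down shift',)
if __name__=='__main__': go(*map(float,sys.argv[1:]))
E
python3 d.py .4555 .0717 .2
```

```text
t 0.98 tcp [0.2423 0.572  0.226 ] gap 0.999 F [-0.4  0.4  0.2]
tool shift mm [-487.1  241.4   29.6] rot [-0.006  0.01  -0.057] jaw-down shift
```

>>> servo_tool:
  motion:
    - [-35,18,2,-0.001,0.001,-0.005,1]
    - [-35,18,2,-0.001,0.001,-0.005,1]
    - [-35,18,2,-0.001,0.001,-0.005,1]
    - [-35,18,2,-0.001,0.001,-0.005,1]
    - [-35,18,2,-0.001,0.001,-0.005,1]
    - [-35,18,2,-0.001,0.001,-0.005,1]
    - [-35,18,2,-0.001,0.001,-0.005,1]
    - [-35,18,2,-0.001,0.001,-0.005,1]
    - [-35,18,2,0,0,-0.005,1]
    - [-35,18,2,0,0,-0.005,1]
    - [-35,18,2,0,0,-0.005,1]
    - [-35,18,2,0,0,-0.005,1]

```text
t: 1.98
tcp_pos: [0.4491, 0.1365, 0.1994]
tool_rot: [0.701, 0.713, 0.002, -0.0]
force: [0.2, 0.3, -0.3]
finger_gap: 0.997
```

```bash
python3 d.py .4555 .0717 .2
```

```text
t 1.98 tcp [0.4491 0.1365 0.1994] gap 0.997 F [ 0.2  0.3 -0.3]
tool shift mm [-64.9   5.3  -0.8] rot [ 0.003 -0.004  0.017] jaw-down shift
```

>>> servo_tool:
  motion:
    - [-30,3,0,0.002,-0.002,0.008,1]
    - [-25,2,0,0.001,-0.002,0.008,1]
    - [-10,1,0,0,0,0,1]
    - [0,0,0,0,0,0,1]

```text
t: 2.32
tcp_pos: [0.4613, 0.0607, 0.1988]
tool_rot: [0.711, 0.704, 0.001, 0.002]
force: [0.3, 0.5, 0.1]
finger_gap: 1.0
```

```bash
python3 d.py .4555 .0717 .027; python3 -c "
from h import *
s=snap('wrist','w1.png')
for p in [(.4555,.0717,.096),(.4555,.0717,0.06),(.4283,.187,.038),(.4283,.187,.006),(.6515,.135,.006)]: print(p,proj(s,p).round(1))"
```

```text
t 2.32 tcp [0.4613 0.0607 0.1988] gap 1.0 F [0.3 0.5 0.1]
tool shift mm [ 11.4  -6.6 171.8] rot [ 0.004  0.002 -0.01 ] jaw-down shift
(0.4555, 0.0717, 0.096) [250.1 180.8]
(0.4555, 0.0717, 0.06) [250.7 171.5]
(0.4283, 0.187, 0.038) [217.   32.9]
(0.4283, 0.187, 0.006) [220.8  40.1]
(0.6515, 0.135, 0.006) [449.5  95.4]
```

View pics/w1.png

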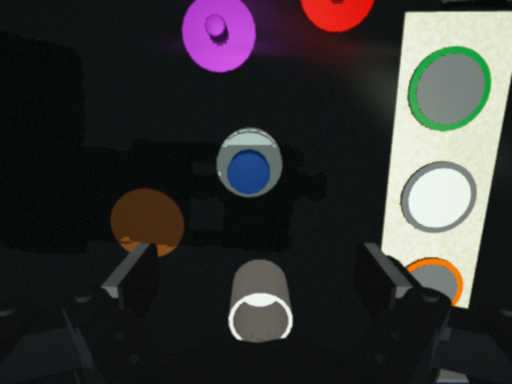

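>>> servo_tool:
  motion:
    - [0,0,0,0,0,0,1]
    - [0,0,0,0,0,0,1]

```text
t: 2.53
tcp_pos: [0.4606, 0.0625, 0.1986]
tool_rot: [0.71, 0.704, 0.001, 0.001]
force: [-0.0, -0.2, 0.0]
finger_gap: 0.999
```

```bash
python3 d.py .4555 .0717 .027; python3 -c "
from h import *; from seg import *
s=snap('wrist','w2.png')
print(onz(s,250,181,.096))
for k,lo,hi in [('purple',(140,80,60),(160,255,255)),('blue',(100,120,60),(120,255,255)),('green',(50,120,60),(85,255,255))]: print(k,blobs(s['frame'],lo,hi)[0])
for p in [(.4555,.0717,.096),(.4283,.187,.006),(.6515,.135,.006),(.6565,.0243,.006)]: print(p,proj(s,p).round(1))"
```

```text
t 2.53 tcp [0.4606 0.0625 0.1986] gap 0.999 F [-0.  -0.2  0. ]
tool shift mm [  9.3  -5.7 171.6] rot [ 0.003  0.001 -0.009] jaw-down shift
[0.45457853 0.07352824 0.096     ]
purple [([222.0, 34.5], [182, 0, 86, 76, 5010])]
blue [([249.4, 174.0], [229, 152, 42, 45, 1481])]
green [([448.6, 89.0], [410, 49, 82, 84, 1548])]
(0.4555, 0.0717, 0.096) [251.2 183.3]
(0.4283, 0.187, 0.006) [221.9  42.4]
(0.6515, 0.135, 0.006) [450.3  97.7]
(0.6565, 0.0243, 0.006) [439.8 204.9]
```

>>> servo_tool:
  motion:
    - [11,-5,10,0.002,0,-0.008,1]
    - [0,0,20,0,0,0,1]
    - [0,0,25,0,0,0,1]
    - [0,0,25,0,0,0,1]
    - [0,0,15,0,0,0,1]
    - [0,0,5,0,0,0,1]
    - [0,0,0,0,0,0,1]

```text
t: 3.17
tcp_pos: [0.4569, 0.0825, 0.0973]
tool_rot: [0.702, 0.712, 0.003, 0.003]
force: [-0.6, -0.2, 0.1]
finger_gap: 1.0
```

```bash
python3 d.py .4555 .074 .027; python3 -c "
from h import *
s=snap('side','s3.png');snap('top','t3.png');im=cv2.imread('pics/s3.png'); cv2.imwrite('pics/s3z.png',cv2.resize(im[90:260,120:320],None,fx=3,fy=3))"
```

```text
t 3.17 tcp [0.4569 0.0825 0.0973] gap 1.0 F [-0.6 -0.2  0.1]
tool shift mm [-8.4 -2.1 70.3] rot [0.009 0.001 0.014] jaw-down shift
```

View pics/s3z.png

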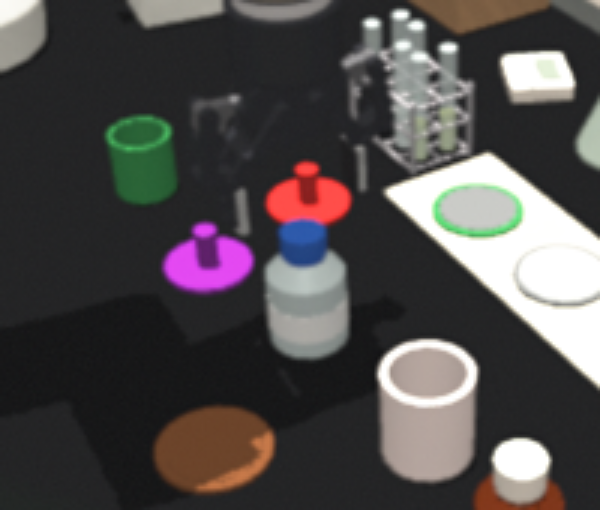

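View pics/t3.png

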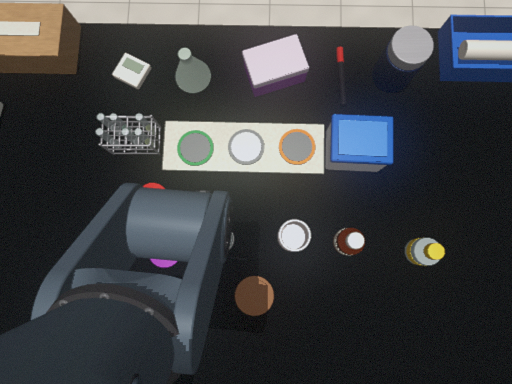

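Run:
```python
from h import *
s=dict(np.load('pics/side0.npz')); T=dict(np.load('pics/side0.npz'))
for dx in(-.0425,-.05,.0425,.05):
  for z in(.110,.100): print(dx,z,((proj(s,(.4569+dx,.0825,z))-[120,90])*3).round(0))
```

```text
-0.0425 0.11 [242. 224.]
-0.0425 0.1 [243. 236.]
-0.05 0.11 [232. 227.]
-0.05 0.1 [234. 239.]
0.0425 0.11 [349. 187.]
0.0425 0.1 [349. 199.]
0.05 0.11 [358. 184.]
0.05 0.1 [358. 196.]
```

>>> servo_tool:
  motion:
    - [-8,-2,5,0.004,0,0.007,1]
    - [0,0,20,0.003,0,0.005,1]
    - [0,0,20,0,0,0,1]
    - [0,0,15,0,0,0,1]
    - [0,0,7,0,0,0,1]
    - [0,0,0,0,0,0,1]

```text
t: 3.77
tcp_pos: [0.4631, 0.0719, 0.035]
tool_rot: [0.707, 0.708, 0.007, 0.009]
force: [0.2, -0.3, 0.7]
finger_gap: 1.002
```

```bash
python3 d.py .4555 .074 .027
```

```text
t 3.77 tcp [0.4631 0.0719 0.035 ] gap 1.002 F [ 0.2 -0.3  0.7]
tool shift mm [ 2.2 -7.8  7.8] rot [0.022 0.003 0.002] jaw-down shift
```

>>> servo_tool:
  motion:
    - [1,-4,2,0.01,0.001,0,1]
    - [1,-3,2,0.01,0.001,0,1]
    - [0,0,2,0,0,0,1]
    - [0,0,0,0,0,0,1]
    - [0,0,0,0,0,0,1]

```text
t: 4.18
tcp_pos: [0.4575, 0.0733, 0.0313]
tool_rot: [0.707, 0.707, 0.001, 0.002]
force: [-1.1, -0.2, 0.5]
finger_gap: 1.001
```

```bash
python3 d.py .4555 .074 .027; python3 d.py .4555 .074 .027
```

```text
t 4.18 tcp [0.4575 0.0733 0.0313] gap 1.001 F [-1.1 -0.2  0.5]
tool shift mm [ 0.7 -2.   4.3] rot [0.005 0.001 0.001] jaw-down shift
t 4.18 tcp [0.4575 0.0733 0.0313] gap 1.001 F [-1.1 -0.2  0.5]
tool shift mm [ 0.7 -2.   4.3] rot [0.005 0.001 0.001] jaw-down shift
```

Good. Down 4 mm and close.

>>> servo_tool:
  motion:
    - [0,-2,4,0.004,0,0,1]
    - [0,0,1,0,0,0,1]
    - [0,0,0,0,0,0,-0.2]
    - [0,0,0,0,0,0,-0.2]
    - [0,0,0,0,0,0,-0.2]
    - [0,0,0,0,0,0,-0.2]
    - [0,0,0,0,0,0,-0.2]
    - [0,0,0,0,0,0,-0.2]

```text
t: 4.85
tcp_pos: [0.4558, 0.0734, 0.027]
tool_rot: [0.707, 0.708, 0.001, 0.001]
force: [-0.1, -0.2, 0.1]
finger_gap: 0.672
```

```bash
python3 d.py .4555 .074 .027;  python3 -c "
from h import *
s=snap('side','s4.png');snap('wrist','w4.png');im=cv2.imread('pics/s4.png'); cv2.imwrite('pics/s4z.png',cv2.resize(im[90:260,120:320],None,fx=3,fy=3))"
```

```text
t 4.85 tcp [0.4558 0.0734 0.027 ] gap 0.672 F [-0.1 -0.2  0.1]
tool shift mm [ 0.6 -0.3 -0. ] rot [0.003 0.001 0.001] jaw-down shift
```

View pics/s4z.png

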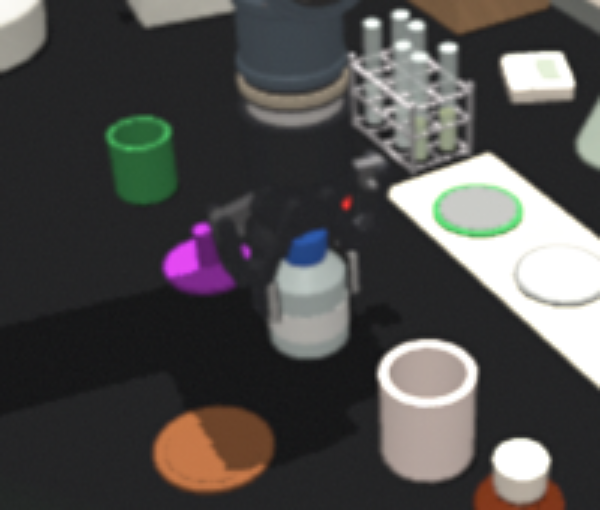

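View pics/w4.png

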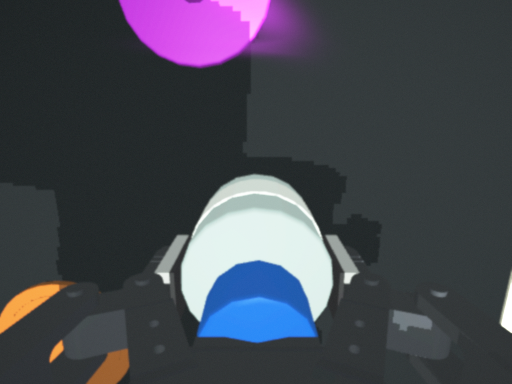

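>>> servo_tool:
  motion:
    - [0,0,-10,0,0,0,-0.2]
    - [0,0,-20,0,0,0,-0.2]
    - [0,0,-25,0,0,0,-0.2]
    - [0,0,-25,0,0,0,-0.2]
    - [-8,10,-10,0,0,0,-0.2]
    - [-16,21,0,0,0,0,-0.2]
    - [-24,30,0,0,0,0,-0.2]
    - [-24,30,0,0,0,0,-0.2]
    - [-24,30,0,0,0,0,-0.2]
    - [-24,30,0,0,0,0,-0.2]
    - [-12,15,0,0,0,0,-0.2]
    - [-5,7,0,0,0,0,-0.2]

```text
t: 5.95
tcp_pos: [0.6248, -0.0656, 0.1226]
tool_rot: [0.705, 0.709, -0.005, -0.005]
force: [-0.0, -0.2, -2.2]
finger_gap: 0.662
```

```bash
python3 d.py .6595 -.0846 .034
```

```text
t 5.95 tcp [ 0.6248 -0.0656  0.1226] gap 0.662 F [-0.  -0.2 -2.2]
tool shift mm [-19.2  35.7  88.1] rot [-0.013  0.     0.007] jaw-down shift
```

>>> servo_tool:
  motion:
    - [-10,18,5,-0.004,0,0.003,-0.2]
    - [-6,12,10,-0.004,0,0.003,-0.2]
    - [-2,4,20,0,0,0,-0.2]
    - [0,0,15,0,0,0,-0.2]
    - [0,0,0,0,0,0,-0.2]
    - [0,0,0,0,0,0,-0.2]

```text
t: 6.45
tcp_pos: [0.661, -0.0879, 0.0723]
tool_rot: [0.708, 0.706, -0.002, -0.001]
force: [-0.0, 0.3, -2.1]
finger_gap: 0.667
```

```bash
python3 d.py .6595 -.0846 .034
```

```text
t 6.45 tcp [ 0.661  -0.0879  0.0723] gap 0.667 F [-0.   0.3 -2.1]
tool shift mm [ 3.4 -1.4 38.3] rot [-0.005  0.001 -0.004] jaw-down shift
```

>>> servo_tool:
  motion:
    - [3,-1,8,-0.003,0,-0.002,-0.2]
    - [0,0,10,0,0,0,-0.2]
    - [0,0,8,0,0,0,-0.2]
    - [0,0,4,0,0,0,-0.2]
    - [0,0,0,0,0,0,-0.2]
    - [0,0,0,0,0,0,-0.2]

```text
t: 6.95
tcp_pos: [0.6589, -0.0833, 0.042]
tool_rot: [0.707, 0.707, -0.001, -0.0]
force: [-0.1, 0.1, -2.6]
finger_gap: 0.666
```

```bash
python3 d.py .6595 -.0846 .034; python3 -c "
from h import *
snap('side','s5.png')"
```

```text
t 6.95 tcp [ 0.6589 -0.0833  0.042 ] gap 0.666 F [-0.1  0.1 -2.6]
tool shift mm [-1.3  0.6  8. ] rot [-0.001  0.    -0.   ] jaw-down shift
```

View pics/s5.png

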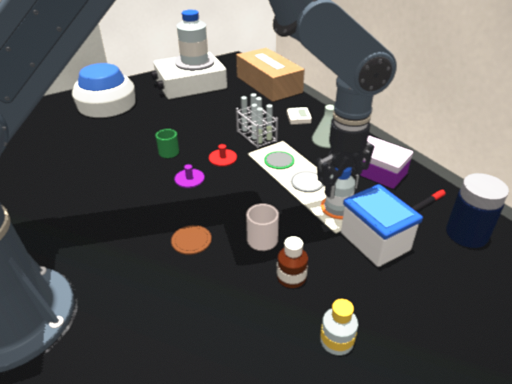

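The blue bottle hangs centred over the orange pad. I'll lower the last 8 mm until contact.

>>> servo_tool:
  motion:
    - [-1,0,4,0,0,0,-0.2]
    - [0,0,3,0,0,0,-0.2]
    - [0,0,2,0,0,0,-0.2]
    - [0,0,0,0,0,0,-0.2]
    - [0,0,0,0,0,0,-0.2]

```text
t: 7.42
tcp_pos: [0.66, -0.0848, 0.0334]
tool_rot: [0.707, 0.707, 0.0, 0.001]
force: [0.7, 0.6, -2.6]
finger_gap: 0.661
```

```bash
python3 d.py .6595 -.0846 .034
```

```text
t 7.42 tcp [ 0.66   -0.0848  0.0334] gap 0.661 F [ 0.7  0.6 -2.6]
tool shift mm [ 0.2 -0.5 -0.6] rot [ 0.001  0.001 -0.   ] jaw-down shift
```

>>> servo_tool:
  motion:
    - [0,0,1,0,0,0,-0.2]
    - [0,0,0,0,0,0,1]
    - [0,0,0,0,0,0,1]
    - [0,0,0,0,0,0,1]
    - [0,0,0,0,0,0,1]
    - [0,0,0,0,0,0,1]
    - [0,0,-10,0,0,0,1]
    - [0,0,-25,0,0,0,1]
    - [0,0,-35,0,0,0,1]
    - [0,0,-35,0,0,0,1]
    - [0,0,-35,0,0,0,1]

```text
t: 8.33
tcp_pos: [0.6554, -0.0836, 0.1721]
tool_rot: [0.707, 0.707, -0.004, -0.006]
force: [0.8, -0.2, -1.2]
finger_gap: 1.002
```

```bash
python3 d.py .457 -.1875 .15
```

```text
t 8.33 tcp [ 0.6554 -0.0836  0.1721] gap 1.002 F [ 0.8 -0.2 -1.2]
tool shift mm [-104.1 -198.    24.5] rot [-0.014 -0.003 -0.001] jaw-down shift
```

>>> servo_tool:
  motion:
    - [-13,-25,0,-0.003,0,0,1]
    - [-17,-33,0,-0.003,0,0,1]
    - [-17,-33,0,0,0,0,1]
    - [-17,-33,0,0,0,0,1]
    - [-17,-33,0,0,0,0,1]
    - [-13,-25,0,0,0,0,1]
    - [-5,-10,0,0,0,0,1]
    - [0,0,0,0,0,0,1]
    - [0,0,0,0,0,0,1]

```text
t: 9.08
tcp_pos: [0.4674, -0.1876, 0.1901]
tool_rot: [0.706, 0.708, 0.007, 0.015]
force: [-0.2, -1.3, 0.2]
finger_gap: 1.001
```

```bash
python3 d.py .457 -.1875 .021;  python3 -c "
from h import *
s=snap('wrist','w6.png');snap('top','t6.png')
for p in [(.457,-.1875,.09),(.464,-.0754,.07),(.6595,-.0846,.096)]: print(proj(s,p))"
```

```text
t 9.08 tcp [ 0.4674 -0.1876  0.1901] gap 1.001 F [-0.2 -1.3  0.2]
tool shift mm [  2.  -15.6 168.7] rot [0.031 0.011 0.003] jaw-down shift
[240.80888893 194.36281202]
[249.32899639  40.04481372]
[535.53798159  50.67981855]
```

View pics/w6.png

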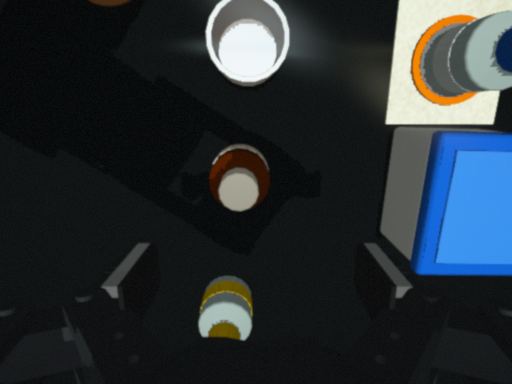

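View pics/t6.png

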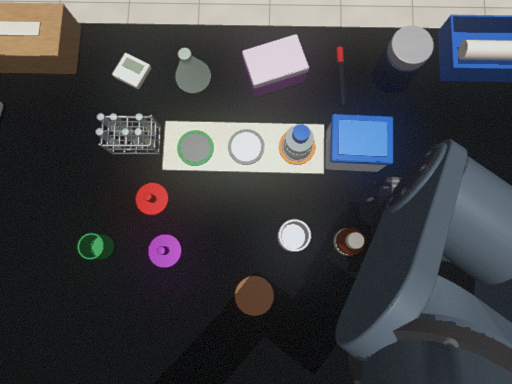

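>>> servo_tool:
  motion:
    - [1,-8,5,0.015,0.005,0.001,1]
    - [1,-6,20,0.012,0.005,0.001,1]
    - [0,0,28,0,0,0,1]
    - [0,0,20,0,0,0,1]
    - [0,0,8,0,0,0,1]
    - [0,0,0,0,0,0,1]

```text
t: 9.68
tcp_pos: [0.4623, -0.1842, 0.1056]
tool_rot: [0.703, 0.711, 0.001, 0.005]
force: [-0.5, -0.6, -0.1]
finger_gap: 0.996
```

```bash
python3 d.py .457 -.1875 .021
```

```text
t 9.68 tcp [ 0.4623 -0.1842  0.1056] gap 0.996 F [-0.5 -0.6 -0.1]
tool shift mm [-2.8 -6.1 84.5] rot [0.009 0.005 0.012] jaw-down shift
```

>>> servo_tool:
  motion:
    - [-2,-4,5,0.006,0.003,0.008,1]
    - [-1,-2,18,0.002,0.001,0.003,1]
    - [0,0,18,0,0,0,1]
    - [0,0,14,0,0,0,1]
    - [0,0,6,0,0,0,1]
    - [0,0,0,0,0,0,1]
    - [0,0,0,0,0,0,1]

```text
t: 10.27
tcp_pos: [0.4611, -0.1893, 0.0452]
tool_rot: [0.706, 0.708, 0.0, 0.004]
force: [-0.2, 0.3, -0.9]
finger_gap: 0.999
```

```bash
python3 d.py .457 -.1875 .021
```

```text
t 10.27 tcp [ 0.4611 -0.1893  0.0452] gap 0.999 F [-0.2  0.3 -0.9]
tool shift mm [ 1.9 -4.3 24.1] rot [0.007 0.005 0.004] jaw-down shift
```

>>> servo_tool:
  motion:
    - [1,-3,6,0.005,0.004,0.003,1]
    - [1,-1,8,0.002,0.001,0,1]
    - [0,0,6,0,0,0,1]
    - [0,0,4,0,0,0,1]
    - [0,0,0,0,0,0,1]
    - [0,0,0,0,0,0,1]

```text
t: 10.77
tcp_pos: [0.4587, -0.1885, 0.0217]
tool_rot: [0.707, 0.707, 0.0, 0.003]
force: [0.4, -0.9, -0.1]
finger_gap: 1.004
```

```bash
python3 d.py .457 -.1875 .021
```

```text
t 10.77 tcp [ 0.4587 -0.1885  0.0217] gap 1.004 F [ 0.4 -0.9 -0.1]
tool shift mm [ 1.  -1.7  0.7] rot [0.004 0.003 0.   ] jaw-down shift
```

>>> servo_tool:
  motion:
    - [1,-1,0,0.003,0.003,0,1]
    - [0,0,0,0,0,0,-0.2]
    - [0,0,0,0,0,0,-0.2]
    - [0,0,0,0,0,0,-0.2]
    - [0,0,0,0,0,0,-0.2]
    - [0,0,0,0,0,0,-0.2]
    - [0,0,0,0,0,0,-0.2]

```text
t: 11.35
tcp_pos: [0.4576, -0.1873, 0.0223]
tool_rot: [0.707, 0.707, 0.0, 0.0]
force: [0.1, 0.4, -2.4]
finger_gap: 0.622
```

```bash
python3 d.py .457 -.1875 .021;  python3 -c "
from h import *
s=snap('wrist','w7.png')"
```

```text
t 11.35 tcp [ 0.4576 -0.1873  0.0223] gap 0.622 F [ 0.1  0.4 -2.4]
tool shift mm [-0.2 -0.6  1.3] rot [0.001 0.    0.001] jaw-down shift
```

View pics/w7.png

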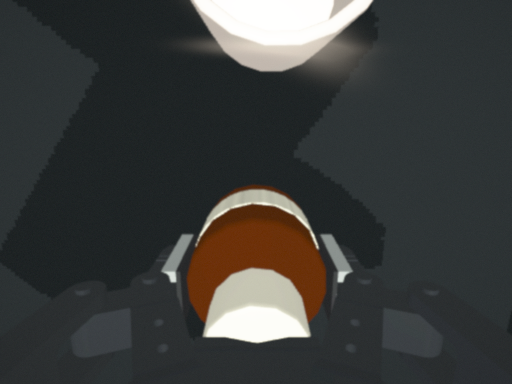

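>>> servo_tool:
  motion:
    - [0,0,-10,0,0,0,-0.2]
    - [0,0,-20,0,0,0,-0.2]
    - [0,0,-30,0,0,0,-0.2]
    - [0,0,-30,0,0,0,-0.2]
    - [0,0,-30,0,0,0,-0.2]
    - [10,6,-15,0,0,0,-0.2]
    - [20,12,-5,0,0,0,-0.2]
    - [30,18,0,0,0,0,-0.2]
    - [32,19,0,0,0,0,-0.2]
    - [32,19,0,0,0,0,-0.2]
    - [32,19,0,0,0,0,-0.2]
    - [32,19,0,0,0,0,-0.2]

```text
t: 12.4
tcp_pos: [0.5699, 0.0018, 0.1762]
tool_rot: [0.712, 0.702, -0.0, 0.001]
force: [-0.2, -1.1, -1.6]
finger_gap: 0.623
```

```bash
python3 d.py .6525 .1373 .029
```

```text
t 12.4 tcp [0.5699 0.0018 0.1762] gap 0.623 F [-0.2 -1.1 -1.6]
tool shift mm [136.8  80.7 147.1] rot [ 0.001  0.001 -0.013] jaw-down shift
```

>>> servo_tool:
  motion:
    - [30,18,0,0,0,-0.003,-0.2]
    - [28,17,0,0,0,-0.003,-0.2]
    - [24,14,0,0,0,-0.003,-0.2]
    - [18,10,0,0,0,-0.003,-0.2]
    - [10,6,10,0,0,0,-0.2]
    - [2,2,20,0,0,0,-0.2]
    - [0,0,20,0,0,0,-0.2]
    - [0,0,10,0,0,0,-0.2]
    - [0,0,0,0,0,0,-0.2]
    - [0,0,0,0,0,0,-0.2]

```text
t: 13.23
tcp_pos: [0.639, 0.1283, 0.1162]
tool_rot: [0.704, 0.711, 0.001, 0.0]
force: [-0.2, -0.4, -2.2]
finger_gap: 0.624
```

```bash
python3 d.py .6525 .1373 .029
```

```text
t 13.23 tcp [0.639  0.1283 0.1162] gap 0.624 F [-0.2 -0.4 -2.2]
tool shift mm [ 8.8 13.5 87.2] rot [ 0.001 -0.     0.01 ] jaw-down shift
```

>>> servo_tool:
  motion:
    - [6,8,8,0,0,0.004,-0.2]
    - [3,5,18,0,0,0.004,-0.2]
    - [0,1,20,0,0,0,-0.2]
    - [0,0,14,0,0,0,-0.2]
    - [0,0,8,0,0,0,-0.2]
    - [0,0,0,0,0,0,-0.2]
    - [0,0,0,0,0,0,-0.2]

```text
t: 13.82
tcp_pos: [0.6606, 0.1361, 0.0502]
tool_rot: [0.709, 0.705, 0.005, 0.004]
force: [0.6, 0.2, -1.8]
finger_gap: 0.621
```

```bash
python3 d.py .6525 .1373 .029
```

```text
t 13.82 tcp [0.6606 0.1361 0.0502] gap 0.621 F [ 0.6  0.2 -1.8]
tool shift mm [ 1.1 -8.4 21.1] rot [ 0.014 -0.001 -0.005] jaw-down shift
```

>>> servo_tool:
  motion:
    - [1,-5,4,0.008,0,-0.003,-0.2]
    - [0,-3,5,0.005,0,-0.002,-0.2]
    - [0,0,5,0,0,0,-0.2]
    - [0,0,3,0,0,0,-0.2]
    - [0,0,0,0,0,0,-0.2]
    - [0,0,0,0,0,0,-0.2]

```text
t: 14.32
tcp_pos: [0.6545, 0.1373, 0.0354]
tool_rot: [0.707, 0.707, 0.003, 0.002]
force: [0.0, 0.6, -1.7]
finger_gap: 0.621
```

```bash
python3 d.py .6525 .1373 .029
```

```text
t 14.32 tcp [0.6545 0.1373 0.0354] gap 0.621 F [ 0.   0.6 -1.7]
tool shift mm [-0.  -2.   6.4] rot [ 0.006 -0.001 -0.   ] jaw-down shift
```

>>> servo_tool:
  motion:
    - [0,-2,3,0.005,0,0,-0.2]
    - [0,0,3,0,0,0,-0.2]
    - [0,0,1,0,0,0,-0.2]
    - [0,0,0,0,0,0,-0.2]
    - [0,0,0,0,0,0,-0.2]

```text
t: 14.73
tcp_pos: [0.6528, 0.1374, 0.0283]
tool_rot: [0.707, 0.707, 0.001, -0.0]
force: [0.2, 0.5, 0.3]
finger_gap: 0.622
```

```bash
python3 d.py .6525 .1373 .029
```

```text
t 14.73 tcp [0.6528 0.1374 0.0283] gap 0.622 F [0.2 0.5 0.3]
tool shift mm [-0.1 -0.3 -0.7] rot [ 0.001 -0.002 -0.   ] jaw-down shift
```

Contact (the force is back to about 0). Release, then go to the jar.

>>> servo_tool:
  motion:
    - [0,0,0,0,0,0,1]
    - [0,0,0,0,0,0,1]
    - [0,0,0,0,0,0,1]
    - [0,0,0,0,0,0,1]
    - [0,0,0,0,0,0,1]
    - [0,0,-10,0,0,0,1]
    - [0,0,-25,0,0,0,1]
    - [0,0,-35,0,0,0,1]
    - [0,0,-35,0,0,0,1]
    - [0,0,-35,0,0,0,1]
    - [0,0,-10,0,0,0,1]

```text
t: 15.65
tcp_pos: [0.6511, 0.1369, 0.1842]
tool_rot: [0.707, 0.707, -0.001, -0.002]
force: [1.4, 0.3, 1.2]
finger_gap: 0.997
```

```bash
python3 d.py .464 -.0754 .15
```

```text
t 15.65 tcp [0.6511 0.1369 0.1842] gap 0.997 F [1.4 0.3 1.2]
tool shift mm [-212.5 -186.9   34.8] rot [-0.005 -0.001 -0.001] jaw-down shift
```

>>> servo_tool:
  motion:
    - [-18,-16,0,0,0,0,1]
    - [-27,-24,0,0,0,0,1]
    - [-27,-24,0,0,0,0,1]
    - [-27,-24,0,0,0,0,1]
    - [-27,-24,0,0,0,0,1]
    - [-27,-24,0,0,0,0,1]
    - [-24,-21,0,0,0,0,1]
    - [-12,-10,0,0,0,0,1]
    - [-4,-4,0,0,0,0,1]
    - [0,0,0,0,0,0,1]
    - [0,0,0,0,0,0,1]

```text
t: 16.57
tcp_pos: [0.478, -0.0608, 0.1927]
tool_rot: [0.706, 0.708, 0.008, 0.007]
force: [0.5, 0.0, 0.5]
finger_gap: 1.005
```

```bash
python3 d.py .464 -.0754 .022;  python3 -c "
from h import *
s=snap('wrist','w8.png');snap('side','s8.png')
for p in [(.464,-.0754,.07)]: print(proj(s,p))"
```

```text
t 16.57 tcp [ 0.478  -0.0608  0.1927] gap 1.005 F [0.5 0.  0.5]
tool shift mm [-14.8 -17.6 170.3] rot [ 0.02  -0.001  0.003] jaw-down shift
[238.56121767 205.44338901]
```

View pics/w8.png

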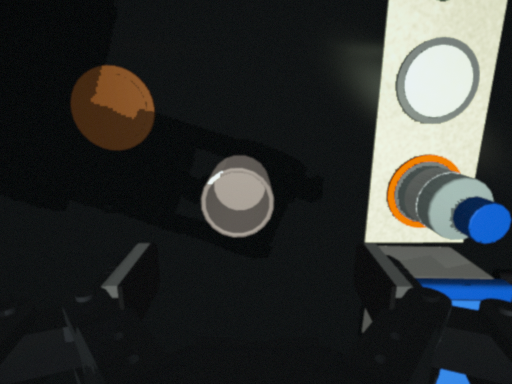

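View pics/s8.png

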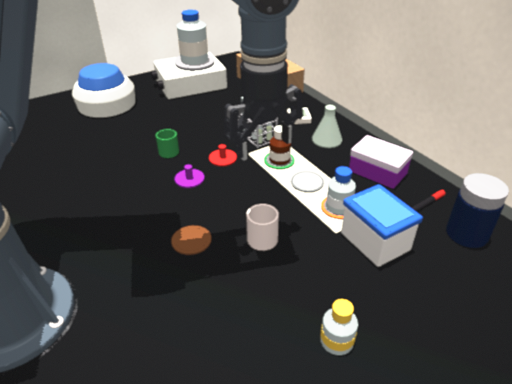

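>>> servo_tool:
  motion:
    - [-8,-10,5,0.01,0,0.002,1]
    - [-6,-7,18,0.008,0,0.001,1]
    - [-1,-1,28,0,0,0,1]
    - [0,0,25,0,0,0,1]
    - [0,0,10,0,0,0,1]
    - [0,0,0,0,0,0,1]
    - [0,0,0,0,0,0,1]

```text
t: 17.25
tcp_pos: [0.4646, -0.0745, 0.1024]
tool_rot: [0.702, 0.712, 0.002, 0.003]
force: [-0.2, -0.6, -0.4]
finger_gap: 0.999
```

```bash
python3 d.py .464 -.0754 .022
```

```text
t 17.25 tcp [ 0.4646 -0.0745  0.1024] gap 0.999 F [-0.2 -0.6 -0.4]
tool shift mm [-0.8 -1.  80.4] rot [0.006 0.001 0.013] jaw-down shift
```

>>> servo_tool:
  motion:
    - [0,0,8,0.003,0,0.008,1]
    - [0,0,18,0.003,0,0.004,1]
    - [0,0,20,0,0,0,1]
    - [0,0,14,0,0,0,1]
    - [0,0,6,0,0,0,1]
    - [0,0,0,0,0,0,1]
    - [0,0,0,0,0,0,1]

```text
t: 17.83
tcp_pos: [0.4704, -0.0757, 0.0367]
tool_rot: [0.706, 0.708, 0.001, 0.006]
force: [-0.2, -0.1, 0.2]
finger_gap: 1.002
```

```bash
python3 d.py .464 -.0754 .022
```

```text
t 17.83 tcp [ 0.4704 -0.0757  0.0367] gap 1.002 F [-0.2 -0.1  0.2]
tool shift mm [ 0.4 -6.6 14.6] rot [0.011 0.007 0.003] jaw-down shift
```

>>> servo_tool:
  motion:
    - [0,-4,3,0.007,0.004,0.002,1]
    - [0,-2,5,0.003,0.002,0,1]
    - [0,0,5,0,0,0,1]
    - [0,0,2,0,0,0,1]
    - [0,0,0,0,0,0,1]
    - [0,0,0,0,0,0,1]

```text
t: 18.33
tcp_pos: [0.4659, -0.0765, 0.0232]
tool_rot: [0.707, 0.707, 0.001, 0.003]
force: [0.0, 0.3, 0.1]
finger_gap: 1.001
```

```bash
python3 d.py .464 -.0754 .022
```

```text
t 18.33 tcp [ 0.4659 -0.0765  0.0232] gap 1.001 F [0.  0.3 0.1]
tool shift mm [ 1.1 -1.9  1.1] rot [0.006 0.002 0.001] jaw-down shift
```

>>> servo_tool:
  motion:
    - [1,-2,1,0.005,0.002,0,1]
    - [0,0,0,0,0,0,1]
    - [0,0,0,0,0,0,-0.1]
    - [0,0,0,0,0,0,-0.1]
    - [0,0,0,0,0,0,-0.1]
    - [0,0,0,0,0,0,-0.1]
    - [0,0,0,0,0,0,-0.1]
    - [0,0,0,0,0,0,-0.1]

```text
t: 19.0
tcp_pos: [0.464, -0.0754, 0.0227]
tool_rot: [0.707, 0.707, 0.0, 0.001]
force: [-0.8, -0.1, 1.1]
finger_gap: 0.721
```

```bash
python3 d.py .464 -.0754 .022;  python3 -c "
from h import *
s=snap('wrist','w9.png')"
```

```text
t 19.0 tcp [ 0.464  -0.0754  0.0227] gap 0.721 F [-0.8 -0.1  1.1]
tool shift mm [ 0.  -0.   0.7] rot [0.001 0.001 0.001] jaw-down shift
```

View pics/w9.png

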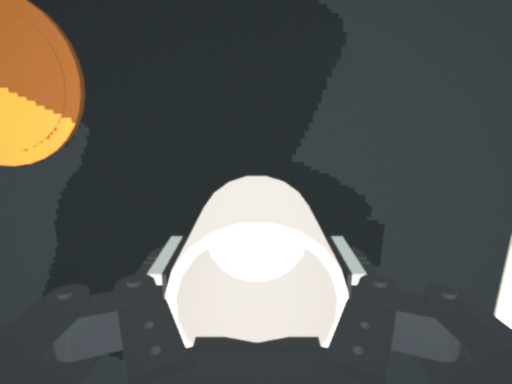

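>>> servo_tool:
  motion:
    - [0,0,-10,0,0,0,-0.1]
    - [0,0,-20,0,0,0,-0.1]
    - [0,0,-30,0,0,0,-0.1]
    - [0,0,-25,0,0,0,-0.1]
    - [5,9,-10,0,0,0,-0.1]
    - [10,20,0,0,0,0,-0.1]
    - [15,28,0,0,0,0,-0.1]
    - [15,28,0,0,0,0,-0.1]
    - [15,28,0,0,0,0,-0.1]
    - [13,25,0,0,0,0,-0.1]
    - [8,15,0,0,0,0,-0.1]
    - [4,8,0,0,0,0,-0.1]

```text
t: 20.05
tcp_pos: [0.6237, 0.0151, 0.126]
tool_rot: [0.708, 0.706, -0.002, -0.005]
force: [-0.3, -0.1, -3.3]
finger_gap: 0.719
```

```bash
python3 d.py .657 .0258 .0285
```

```text
t 20.05 tcp [0.6237 0.0151 0.126 ] gap 0.719 F [-0.3 -0.1 -3.3]
tool shift mm [10.4 34.1 97.2] rot [-0.009 -0.004 -0.004] jaw-down shift
```

>>> servo_tool:
  motion:
    - [5,16,3,-0.003,-0.002,-0.002,-0.1]
    - [4,12,8,-0.003,-0.002,0,-0.1]
    - [1,5,18,0,0,0,-0.1]
    - [0,0,20,0,0,0,-0.1]
    - [0,0,10,0,0,0,-0.1]
    - [0,0,0,0,0,0,-0.1]
    - [0,0,0,0,0,0,-0.1]

```text
t: 20.63
tcp_pos: [0.6583, 0.029, 0.0672]
tool_rot: [0.706, 0.708, -0.001, -0.001]
force: [0.6, 0.0, -2.2]
finger_gap: 0.72
```

```bash
python3 d.py .657 .0258 .0285
```

```text
t 20.63 tcp [0.6583 0.029  0.0672] gap 0.72 F [ 0.6  0.  -2.2]
tool shift mm [-3.2 -1.2 38.7] rot [-0.003 -0.001  0.003] jaw-down shift
```

>>> servo_tool:
  motion:
    - [-3,-1,6,-0.002,0,0.002,-0.1]
    - [0,0,10,0,0,0,-0.1]
    - [0,0,9,0,0,0,-0.1]
    - [0,0,5,0,0,0,-0.1]
    - [0,0,0,0,0,0,-0.1]
    - [0,0,0,0,0,0,-0.1]

```text
t: 21.13
tcp_pos: [0.6574, 0.0248, 0.0373]
tool_rot: [0.707, 0.707, 0.001, 0.0]
force: [0.2, 0.5, -1.3]
finger_gap: 0.725
```

```bash
python3 d.py .657 .0258 .0285
```

```text
t 21.13 tcp [0.6574 0.0248 0.0373] gap 0.725 F [ 0.2  0.5 -1.3]
tool shift mm [ 1.  -0.4  8.8] rot [ 0.002 -0.    -0.001] jaw-down shift
```

>>> servo_tool:
  motion:
    - [1,0,4,0.001,0,0,-0.1]
    - [0,0,4,0,0,0,-0.1]
    - [0,0,2,0,0,0,-0.1]
    - [0,0,0,0,0,0,-0.1]
    - [0,0,0,0,0,0,-0.1]

```text
t: 21.55
tcp_pos: [0.6589, 0.0257, 0.0293]
tool_rot: [0.707, 0.707, 0.001, 0.001]
force: [0.3, -0.2, -3.1]
finger_gap: 0.72
```

```bash
python3 d.py .657 .0258 .0285
```

```text
t 21.55 tcp [0.6589 0.0257 0.0293] gap 0.72 F [ 0.3 -0.2 -3.1]
tool shift mm [ 0.1 -1.9  0.8] rot [ 0.004  0.    -0.001] jaw-down shift
```

>>> servo_tool:
  motion:
    - [0,-2,0,0.004,0,0,-0.1]
    - [0,0,1.5,0,0,0,-0.1]
    - [0,0,0,0,0,0,-0.1]
    - [0,0,0,0,0,0,1]
    - [0,0,0,0,0,0,1]
    - [0,0,0,0,0,0,1]
    - [0,0,0,0,0,0,1]
    - [0,0,0,0,0,0,1]
    - [0,0,-10,0,0,0,1]
    - [0,0,-25,0,0,0,1]
    - [0,0,-35,0,0,0,1]
    - [0,0,-35,0,0,0,1]

```text
t: 22.55
tcp_pos: [0.6516, 0.0263, 0.1295]
tool_rot: [0.707, 0.707, -0.006, -0.007]
force: [0.8, 0.7, -0.8]
finger_gap: 0.998
```

```bash
python3 d.py .429 .189 .15
```

```text
t 22.55 tcp [0.6516 0.0263 0.1295] gap 0.998 F [ 0.8  0.7 -0.8]
tool shift mm [ 162.6 -223.   -16.2] rot [-0.018 -0.002 -0.001] jaw-down shift
```

>>> servo_tool:
  motion:
    - [0,0,-35,-0.005,0,0,1]
    - [10,-14,-10,-0.005,0,0,1]
    - [20,-28,0,-0.003,0,0,1]
    - [22,-30,0,0,0,0,1]
    - [22,-30,0,0,0,0,0]
    - [22,-30,0,0,0,0,0]
    - [22,-30,0,0,0,0,0]
    - [16,-22,0,0,0,0,0]
    - [8,-11,0,0,0,0,0]
    - [3,-4,0,0,0,0,0]
    - [0,0,0,0,0,0,0]
    - [0,0,0,0,0,0,0]

```text
t: 23.55
tcp_pos: [0.4569, 0.1736, 0.1927]
tool_rot: [0.708, 0.706, 0.012, 0.014]
force: [0.2, 0.6, 0.1]
finger_gap: 0.504
```

```bash
python3 d.py .429 .189 .012;  python3 -c "
from h import *
s=snap('wrist','w10.png');t=snap('top','t10.png')
for p in [(.429,.189,.038)]: print(proj(s,p))
im=cv2.imread('pics/t10.png'); cv2.imwrite('pics/t10z.png',cv2.resize(im[105:205,80:400],None,fx=2.5,fy=2.5,interpolation=cv2.INTER_CUBIC))"
```

```text
t 23.55 tcp [0.4569 0.1736 0.1927] gap 0.504 F [0.2 0.6 0.1]
tool shift mm [ 15.6 -34.6 179.5] rot [ 0.037  0.002 -0.004] jaw-down shift
[221.30324759 163.74663561]
```

View pics/w10.png

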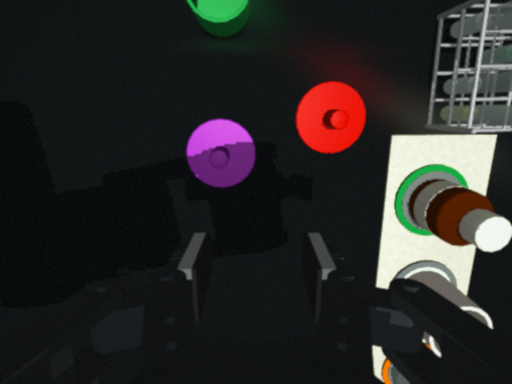

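View pics/t10z.png

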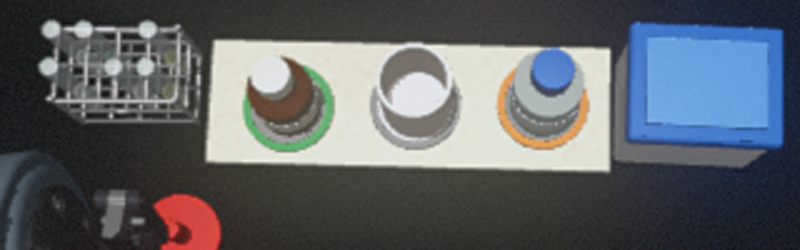

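Run:
```python
from h import *
t=dict(np.load('pics/top0.npz'))
f=lambda u,v,z:onz(t,80+u/2.5,105+v/2.5,z).round(4)
print('amb',f(270,74,.096),'jar',f(415,79.5,.076),'blue',f(553,70,.102))
```

```text
amb [0.6536 0.1356 0.096 ] jar [0.6578 0.0236 0.076 ] blue [ 0.6591 -0.0835  0.102 ]
```

>>> servo_tool:
  motion:
    - [6,-15,5,0.015,0,-0.002,0]
    - [5,-13,15,0.012,0,0,0]
    - [3,-5,20,0.006,0,0,0]
    - [0,0,25,0,0,0,0]
    - [0,0,20,0,0,0,0]
    - [0,0,10,0,0,0,0]
    - [0,0,0,0,0,0,0]
    - [0,0,0,0,0,0,0]

```text
t: 24.32
tcp_pos: [0.429, 0.1854, 0.091]
tool_rot: [0.712, 0.702, 0.001, 0.001]
force: [0.3, 0.2, -0.3]
finger_gap: 0.494
```

```bash
python3 d.py .429 .189 .012;  python3 -c "
from h import *
s=snap('wrist','w11.png')
for p in [(.429,.189,.038)]: print(proj(s,p))"
```

```text
t 24.32 tcp [0.429  0.1854 0.091 ] gap 0.494 F [ 0.3  0.2 -0.3]
tool shift mm [ 3.7 -0.2 79. ] rot [ 0.003  0.001 -0.014] jaw-down shift
[258.65412031 210.22510518]
```

View pics/w11.png

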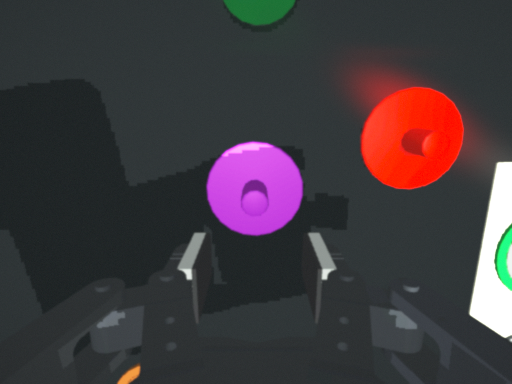

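>>> servo_tool:
  motion:
    - [5,-1,8,0.002,0,-0.008,0]
    - [0,0,15,0,0,-0.004,0]
    - [0,0,18,0,0,0,0]
    - [0,0,12,0,0,0,0]
    - [0,0,6,0,0,0,0]
    - [0,0,0,0,0,0,0]
    - [0,0,0,0,0,0,0]

```text
t: 24.95
tcp_pos: [0.4339, 0.1927, 0.0331]
tool_rot: [0.708, 0.707, 0.006, 0.004]
force: [0.1, -0.6, 0.9]
finger_gap: 0.498
```

```bash
python3 d.py .428 .191 .012
```

```text
t 24.95 tcp [0.4339 0.1927 0.0331] gap 0.498 F [ 0.1 -0.6  0.9]
tool shift mm [-1.8 -6.1 21. ] rot [ 0.014 -0.002 -0.001] jaw-down shift
```

>>> servo_tool:
  motion:
    - [-1,-4,4,0.008,-0.001,0,0]
    - [0,-2,6,0.005,0,0,0]
    - [0,0,6,0,0,0,0]
    - [0,0,4,0,0,0,0]
    - [0,0,0,0,0,0,0]
    - [0,0,0,0,0,0,0]

```text
t: 25.45
tcp_pos: [0.4291, 0.1923, 0.0134]
tool_rot: [0.708, 0.707, 0.002, 0.001]
force: [0.3, 0.3, -0.2]
finger_gap: 0.502
```

```bash
python3 d.py .428 .191 .012; python3 -c "
from h import *
s=snap('wrist','w12.png');snap('side','s12.png');im=cv2.imread('pics/s12.png'); cv2.imwrite('pics/s12z.png',cv2.resize(im[90:260,120:320],None,fx=3,fy=3))"
```

```text
t 25.45 tcp [0.4291 0.1923 0.0134] gap 0.502 F [ 0.3  0.3 -0.2]
tool shift mm [-1.3 -1.1  1.4] rot [ 0.005 -0.002 -0.001] jaw-down shift
```

View pics/w12.png

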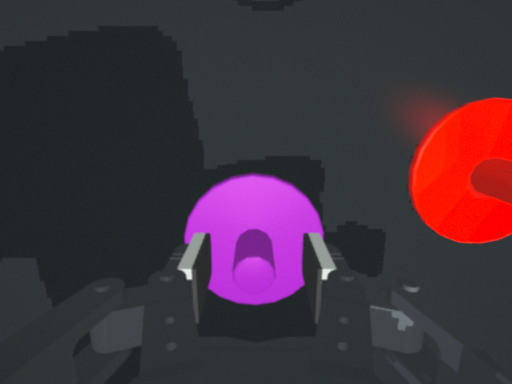

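View pics/s12z.png

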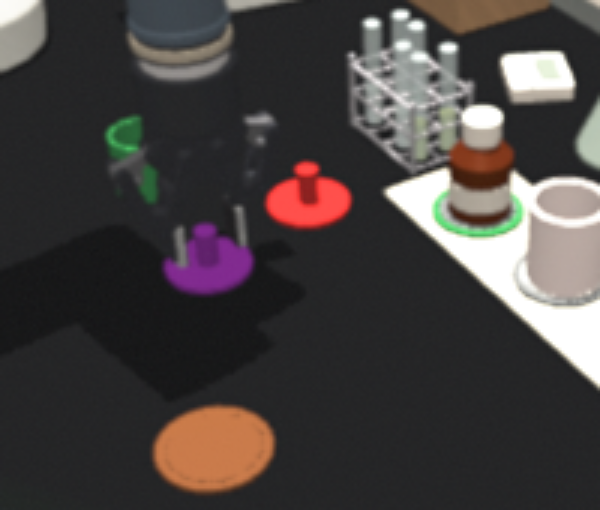

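>>> servo_tool:
  motion:
    - [-1,-1,1,0.004,0,0,0]
    - [0,0,0,0,0,0,-1]
    - [0,0,0,0,0,0,-1]
    - [0,0,0,0,0,0,-1]
    - [0,0,0,0,0,0,-1]
    - [0,0,0,0,0,0,-1]
    - [0,0,0,0,0,0,-1]

```text
t: 26.13
tcp_pos: [0.4286, 0.1912, 0.0131]
tool_rot: [0.708, 0.707, 0.002, 0.0]
force: [0.0, 0.4, -0.8]
finger_gap: 0.198
```

```bash
python3 d.py .428 .191 .012; python3 -c "
from h import *
s=snap('wrist','w13.png')"
```

```text
t 26.13 tcp [0.4286 0.1912 0.0131] gap 0.198 F [ 0.   0.4 -0.8]
tool shift mm [-0.2 -0.6  1.1] rot [ 0.002 -0.002 -0.001] jaw-down shift
```

View pics/w13.png

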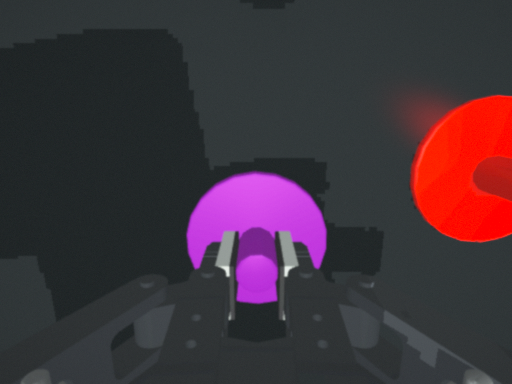

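>>> servo_tool:
  motion:
    - [0,0,-10,0,0,0,-1]
    - [0,0,-20,0,0,0,-1]
    - [0,0,-30,0,0,0,-1]
    - [0,0,-30,0,0,0,-1]
    - [0,0,-30,0,0,0,-1]
    - [-8,11,-8,0,0,0,-1]
    - [-14,19,0,0,0,0,-1]
    - [-20,27,0,0,0,0,-1]
    - [-20,27,0,0,0,0,-1]
    - [-20,27,0,0,0,0,-1]
    - [-20,27,0,0,0,0,-1]
    - [-16,21,0,0,0,0,-1]

```text
t: 27.18
tcp_pos: [0.583, 0.072, 0.1541]
tool_rot: [0.704, 0.71, -0.001, -0.002]
force: [-0.1, 1.1, 0.2]
finger_gap: 0.196
```

```bash
python3 d.py .657 .0250 .110
```

```text
t 27.18 tcp [0.583  0.072  0.1541] gap 0.196 F [-0.1  1.1  0.2]
tool shift mm [-47.6  73.8  43.7] rot [-0.005 -0.001  0.008] jaw-down shift
```

>>> servo_tool:
  motion:
    - [-15,22,0,-0.002,0,0.002,-1]
    - [-14,22,0,-0.002,0,0.002,-1]
    - [-10,15,0,0,0,0.002,-1]
    - [-6,9,5,0,0,0,-1]
    - [-2,3,10,0,0,0,-1]
    - [0,0,8,0,0,0,-1]
    - [0,0,0,0,0,0,-1]
    - [0,0,0,0,0,0,-1]

```text
t: 27.85
tcp_pos: [0.6575, 0.0191, 0.1314]
tool_rot: [0.708, 0.706, 0.0, -0.001]
force: [-0.4, -0.4, -0.7]
finger_gap: 0.198
```

```bash
python3 d.py .657 .0250 .110
```

```text
t 27.85 tcp [0.6575 0.0191 0.1314] gap 0.198 F [-0.4 -0.4 -0.7]
tool shift mm [ 5.9 -0.5 21.4] rot [-0.001 -0.001 -0.003] jaw-down shift
```

>>> servo_tool:
  motion:
    - [5,0,6,0,0,-0.002,-1]
    - [1,0,10,0,0,0,-1]
    - [0,0,5,0,0,0,-1]
    - [0,0,0,0,0,0,-1]
    - [0,0,0,0,0,0,-1]

```text
t: 28.27
tcp_pos: [0.6531, 0.0296, 0.1072]
tool_rot: [0.706, 0.708, -0.002, -0.003]
force: [0.3, -0.5, -0.1]
finger_gap: 0.194
```

```bash
python3 d.py .657 .0250 .0895; python3 -c "
from h import *
s=snap('wrist','w14.png');snap('side','s14.png');im=cv2.imread('pics/s14.png'); cv2.imwrite('pics/s14z.png',cv2.resize(im[90:240,220:400],None,fx=4,fy=4,interpolation=cv2.INTER_CUBIC))
snap('top','t14.png');im=cv2.imread('pics/t14.png'); cv2.imwrite('pics/t14z.png',cv2.resize(im[75:205,150:340],None,fx=4,fy=4,interpolation=cv2.INTER_CUBIC))"
```

```text
t 28.27 tcp [0.6531 0.0296 0.1072] gap 0.194 F [ 0.3 -0.5 -0.1]
tool shift mm [-4.7  4.  17.7] rot [-0.007 -0.002  0.003] jaw-down shift
```

View pics/s14z.png

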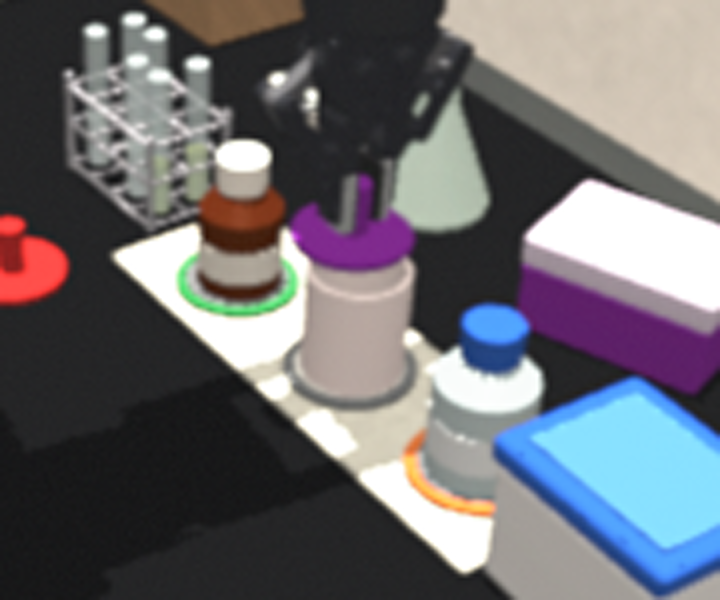

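View pics/t14z.png

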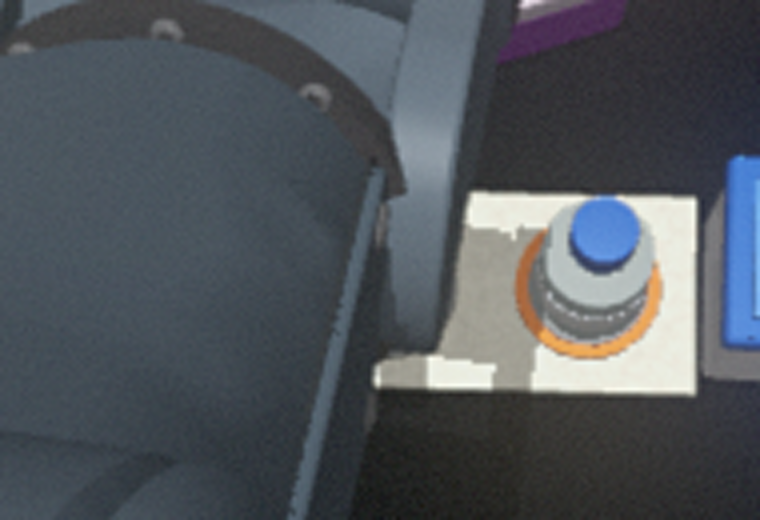

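View pics/w14.png

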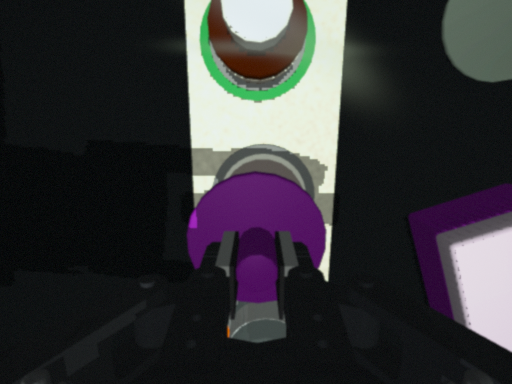

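Run:
```python
from h import *
im=cv2.imread('pics/s12.png'); cv2.imwrite('pics/s12y.png',cv2.resize(im[130:210,270:350],None,fx=7,fy=7,interpolation=cv2.INTER_CUBIC))
im=cv2.imread('pics/s14.png'); cv2.imwrite('pics/s14y.png',cv2.resize(im[120:200,270:350],None,fx=7,fy=7,interpolation=cv2.INTER_CUBIC))
```

```text
(no output)
```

View pics/s12y.png

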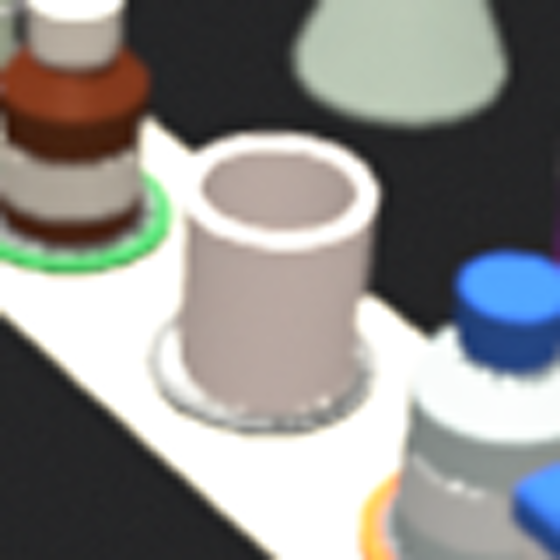

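View pics/s14y.png

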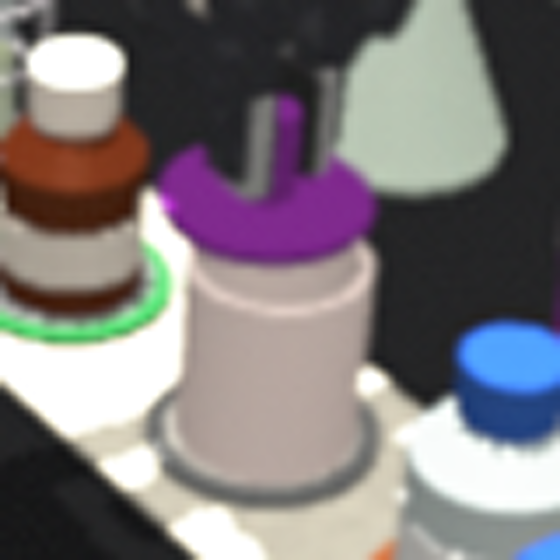

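Run:
```python
from h import *
s=dict(np.load('pics/s12.npz'))
print('jar',onz(s,270+284/7,130+190/7,.076),'lid',onz(s,270+269/7,120+183.5/7,.1001))
w=dict(np.load('pics/w14.npz'));print('lid wrist',onz(w,257,238,.1001), 'lid wrist at pick',onz(dict(np.load('pics/w13.npz')),257,238,.006))
w=dict(np.load('pics/w14.npz'));
```

```text
jar [0.65654928 0.02062623 0.076     ] lid [0.65596731 0.030505   0.1001    ]
lid wrist [0.65175771 0.03395827 0.1001    ] lid wrist at pick [0.42734518 0.1955787  0.006     ]
```

>>> servo_tool:
  motion:
    - [-5,3,4,-0.004,0,0.002,-1]
    - [-1,0,4,-0.002,0,0,-1]
    - [0,0,0,0,0,0,-1]
    - [0,0,0,0,0,0,-1]
    - [0,0,0,0,0,0,-1]
    - [0,0,0,0,0,0,-1]

```text
t: 28.92
tcp_pos: [0.6585, 0.0213, 0.1004]
tool_rot: [0.707, 0.707, 0.002, 0.001]
force: [0.1, -0.9, 0.1]
finger_gap: 0.194
```

```bash
python3 d.py .657 .0230 .0895; python3 -c "
from h import *
snap('side','s15.png');im=cv2.imread('pics/s15.png'); cv2.imwrite('pics/s15y.png',cv2.resize(im[120:200,270:350],None,fx=7,fy=7,interpolation=cv2.INTER_CUBIC))"; python3 d.py .657 .0230 .0895
```

```text
t 28.92 tcp [0.6585 0.0213 0.1004] gap 0.194 F [ 0.1 -0.9  0.1]
tool shift mm [ 1.7 -1.5 10.9] rot [ 0.004 -0.001 -0.001] jaw-down shift
t 28.97 tcp [0.6584 0.0213 0.1004] gap 0.193 F [ 0.5  1.  -0.6]
tool shift mm [ 1.7 -1.5 10.9] rot [ 0.004 -0.001 -0.001] jaw-down shift
```

View pics/s15y.png

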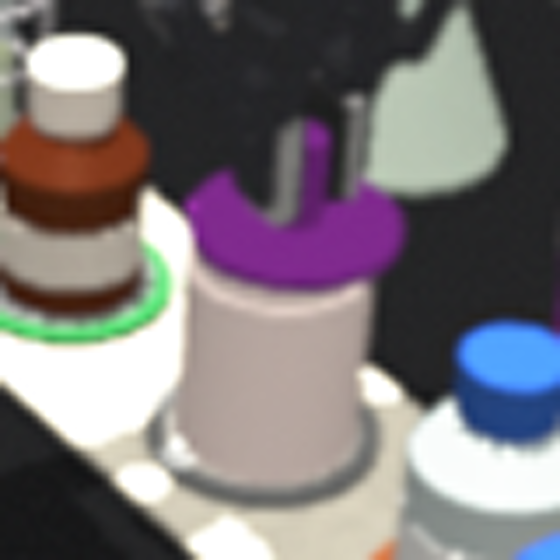

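Run:
```python
from h import *
s=dict(np.load('pics/s15.npz'))
print('jar',onz(s,270+284/7,130+190/7,.076),'lid',onz(s,270+297/7,120+209.5/7,.0933))
print('dpx per: ',proj(s,(.657,.023,.0933)),proj(s,(.667,.023,.0933)),proj(s,(.657,.033,.0933)))
```

```text
jar [0.65654928 0.02062623 0.076     ] lid [0.66102713 0.02163636 0.0933    ]
dpx per:  [310.63122282 150.17695036] [314.15611195 148.86430856] [307.9122867  148.12033938]
```

>>> servo_tool:
  motion:
    - [1,-2,2,0.003,0,0,-1]
    - [1,0,3,0,0,0,-1]
    - [0,0,3,0,0,0,-1]
    - [0,0,0,0,0,0,-1]
    - [0,0,0,0,0,0,-1]

```text
t: 29.38
tcp_pos: [0.6562, 0.0238, 0.0918]
tool_rot: [0.707, 0.707, 0.001, -0.0]
force: [0.3, -0.4, -1.1]
finger_gap: 0.195
```

```bash
python3 d.py .6562 .0233 .0895; python3 -c "
from h import *
snap('side','s16.png');im=cv2.imread('pics/s16.png'); cv2.imwrite('pics/s16y.png',cv2.resize(im[120:200,270:350],None,fx=7,fy=7,interpolation=cv2.INTER_CUBIC))"
```

```text
t 29.38 tcp [0.6562 0.0238 0.0918] gap 0.195 F [ 0.3 -0.4 -1.1]
tool shift mm [-0.5 -0.   2.3] rot [ 0.001 -0.001 -0.001] jaw-down shift
```

View pics/s16y.png

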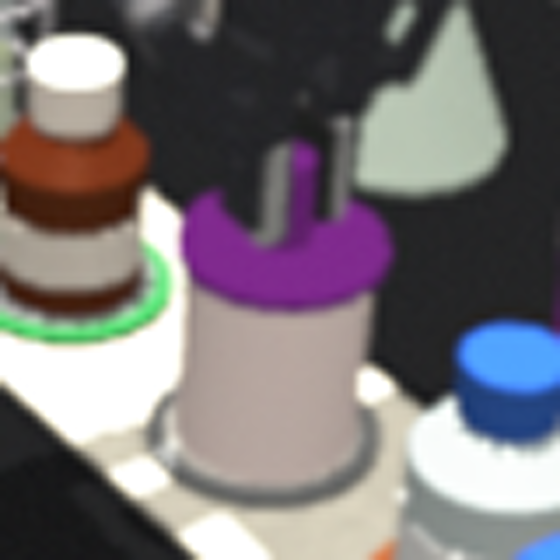

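>>> servo_tool:
  motion:
    - [0,0,1.5,0,0,0,-1]
    - [0,0,1.5,0,0,0,-1]
    - [0,0,0.5,0,0,0,-1]
    - [0,0,0,0,0,0,-1]

```text
t: 29.77
tcp_pos: [0.6565, 0.0238, 0.0892]
tool_rot: [0.707, 0.707, 0.001, 0.0]
force: [-0.5, 0.2, -0.4]
finger_gap: 0.196
```

```bash
python3 d.py .6562 .0233 .0891
```

```text
t 29.77 tcp [0.6565 0.0238 0.0892] gap 0.196 F [-0.5  0.2 -0.4]
tool shift mm [-0.5 -0.3  0.1] rot [ 0.002 -0.001 -0.001] jaw-down shift
```

>>> servo_tool:
  motion:
    - [0,0,0.5,0,0,0,-1]
    - [0,0,0.5,0,0,0,-1]
    - [0,0,0,0,0,0,0]
    - [0,0,0,0,0,0,0]
    - [0,0,0,0,0,0,0]
    - [0,0,0,0,0,0,0]
    - [0,0,0,0,0,0,0]
    - [0,0,-10,0,0,0,0]
    - [0,0,-20,0,0,0,0]
    - [0,0,-30,0,0,0,0]
    - [0,0,-30,0,0,0,0]
    - [0,-20,-10,0,0,0,0]

```text
t: 30.77
tcp_pos: [0.6374, 0.0233, 0.189]
tool_rot: [0.707, 0.707, -0.0, -0.001]
force: [1.1, 0.5, 0.2]
finger_gap: 0.498
```

>>> servo_tool:
  motion:
    - [0,-30,0,0,0,0,0]
    - [0,-38,0,0,0,0,0]
    - [0,-38,0,0,0,0,0]
    - [-10,-35,0,0,0,0,0]
    - [-20,-20,0,0,0,0,0]
    - [-30,-5,0,0,0,0,0]
    - [-35,0,0,0,0,0,0]
    - [-30,0,0,0,0,0,0]
    - [-15,0,0,0,0,0,0]
    - [0,0,0,0,0,0,0]
    - [0,0,0,0,0,0,0]

```text
t: 31.68
tcp_pos: [0.4646, -0.1198, 0.2013]
tool_rot: [0.706, 0.708, 0.006, 0.007]
force: [0.6, 1.1, 0.1]
finger_gap: 0.504
```

```bash
python3 d.py .6562 .0233 .0891; python3 -c "
from h import *
snap('side','s17.png');im=cv2.imread('pics/s17.png'); cv2.imwrite('pics/s17z.png',cv2.resize(im[90:240,220:400],None,fx=4,fy=4,interpolation=cv2.INTER_CUBIC))
snap('top','t17.png');im=cv2.imread('pics/t17.png'); cv2.imwrite('pics/t17z.png',cv2.resize(im[75:205,150:340],None,fx=4,fy=4,interpolation=cv2.INTER_CUBIC))"
```

```text
t 31.68 tcp [ 0.4646 -0.1198  0.2013] gap 0.504 F [0.6 1.1 0.1]
tool shift mm [142.7 190.  115.4] rot [0.019 0.002 0.003] jaw-down shift
```

View pics/s17z.png

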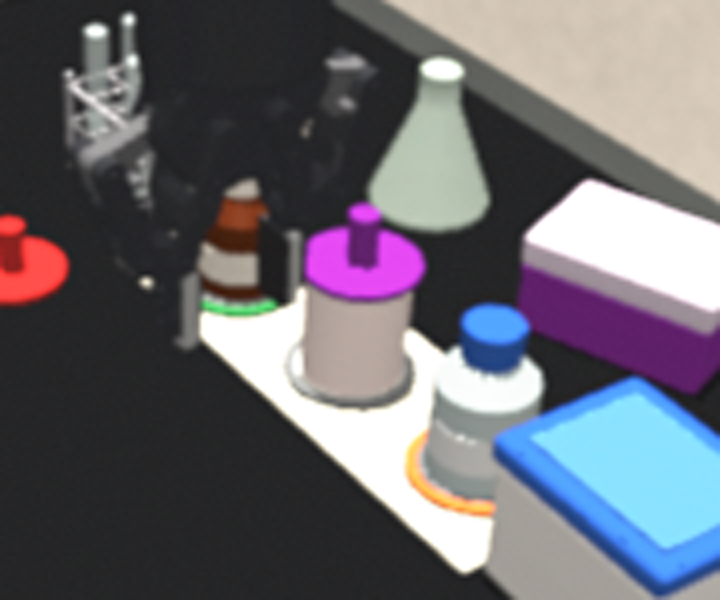

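View pics/t17z.png

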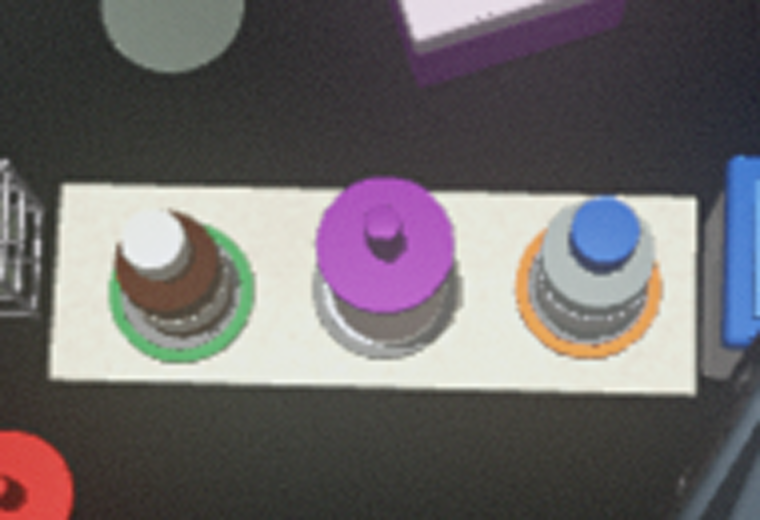

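View pics/t17.png

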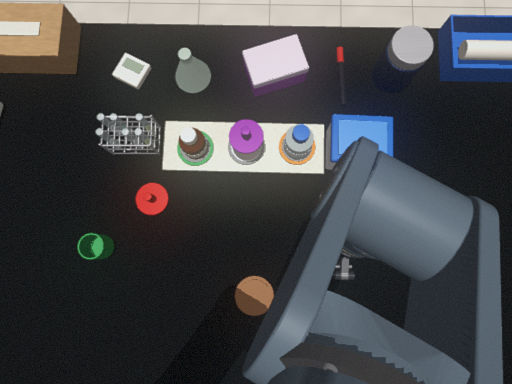

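Run:
```python
from h import *
t=dict(np.load('pics/t17.npz'))
f=lambda u,v,z:onz(t,150+u/4,75+v/4,z).round(4)
print('lid disc',f(385,244.5,.082),'knob',f(383.5,222,.114),'amb',f(152,238,.096),'blue',f(605,231,.102))
print('pads',f(182.5,290,.006),f(387.5,288,.006),f(589,287,.006))
s=dict(np.load('pics/s17.npz'))
print('side lid disc',onz(s,220+365/4,90+262/4,.082), 'jar rim', onz(s,270+284/7,130+190/7,.076))
im=cv2.imread('pics/s17.png'); cv2.imwrite('pics/s17y.png',cv2.resize(im[120:200,270:350],None,fx=7,fy=7,interpolation=cv2.INTER_CUBIC))
```

```text
lid disc [0.6573 0.0229 0.082 ] knob [0.6579 0.0222 0.114 ] amb [0.6538 0.1356 0.096 ] blue [ 0.6596 -0.0836  0.102 ]
pads [0.654  0.1366 0.006 ] [0.6574 0.0247 0.006 ] [ 0.6602 -0.0848  0.006 ]
side lid disc [0.65607721 0.01822401 0.082     ] jar rim [0.65654928 0.02062623 0.076     ]
```

View pics/s17y.png

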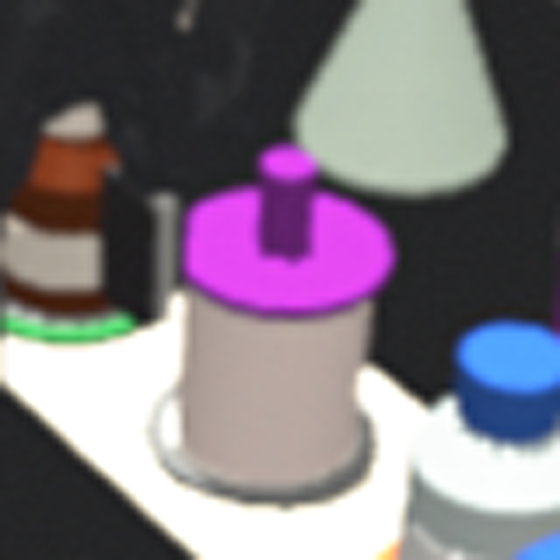

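View pics/s17.png

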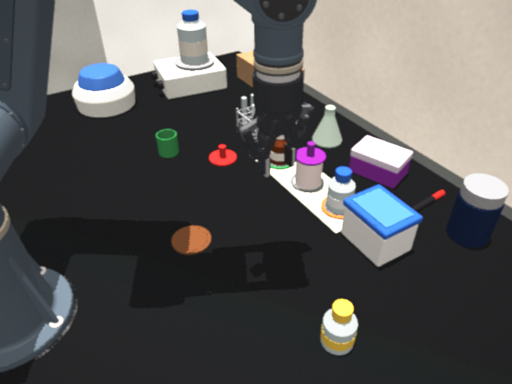

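>>> servo_tool:
  motion:
    - [0,0,0,0,0,0,0]
    - [0,0,0,0,0,0,0]
    - [0,0,0,0,0,0,0]

```text
t: 32.03
tcp_pos: [0.4644, -0.1157, 0.2012]
tool_rot: [0.704, 0.71, 0.006, 0.007]
force: [-0.2, 0.6, 0.5]
finger_gap: 0.5
```

```bash
python3 -c "
from station import manip; print(manip.sense()['t'],manip.sign_off())"
```

```text
the job is handed in; nothing more can be done
32.0333 None
```

The staining row is set out and handed in at 32 s of the 109 s allowed. The tube rack stood at the left end, so the amber bottle went on the green pad and the blue-capped bottle on the orange pad. The white jar is on the middle pad with the purple lid on it, knob up.

**Last checks, top camera:**
- **Pads:** amber, blue and the lidded jar all sit within about 2.5 mm of their pad centres, upright. The limit is 13 mm.
- **Lid:** flat, knob up, within about 2 mm of the jar axis as measured before the lid went on (limit 8 mm). The side camera gave 2.5 mm.
- **Yellow-capped bottle:** it was not moved, and it shows at the same place in the side picture as at the start.
- **Release:** the gripper is open and clear, above the bench.

**Disagreements:** the three cameras differed by 3–8 mm in y throughout. I used the same camera for picking up and placing, so most of that cancels. While hovering the lid, the estimates of the right position disagreed by about 5 mm in y. I placed it between them, and both cameras then showed it centred.

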